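# Check the drier's catch tray and collect the dried canisters

### The job

The bench drier has turned out a batch of galvanised desiccant canisters. Before unloading, check that its catch tray has cooled: take the surface thermometer from its rest, hold its sprung foot lightly inside each of the three ringed spots on the tray's flange for about a second, beginning at the chute and working away from it, and lay the thermometer back in its rest. Then stand every canister upright on the floor of the tote, setting each down rather than letting it drop, and leave everything else where it is.

Things in the scene. Friction and masses are not known exactly. Their poses are not given: they have to be found in the camera images.
- can_1: one of the finished canisters: plain galvanised steel, squat and round, standing upright; body 62 mm across and 50 mm high, and above it a knurled steel screw cap 42 mm across from 50 to 77 mm up (total height 77 mm); 0.2 to 0.4 kg; origin: centre of the underside, z up; some may be absent
- can_2: one of the finished canisters: plain galvanised steel, squat and round, standing upright; body 62 mm across and 50 mm high, and above it a knurled steel screw cap 42 mm across from 50 to 77 mm up (total height 77 mm); 0.2 to 0.4 kg; origin: centre of the underside, z up; some may be absent
- can_3: one of the finished canisters: plain galvanised steel, squat and round, standing upright; body 62 mm across and 50 mm high, and above it a knurled steel screw cap 42 mm across from 50 to 77 mm up (total height 77 mm); 0.2 to 0.4 kg; origin: centre of the underside, z up; some may be absent
- can_4: one of the finished canisters: plain galvanised steel, squat and round, standing upright; body 62 mm across and 50 mm high, and above it a knurled steel screw cap 42 mm across from 50 to 77 mm up (total height 77 mm); 0.2 to 0.4 kg; origin: centre of the underside, z up; some may be absent
- can_5: one of the finished canisters: plain galvanised steel, squat and round, standing upright; body 62 mm across and 50 mm high, and above it a knurled steel screw cap 42 mm across from 50 to 77 mm up (total height 77 mm); 0.2 to 0.4 kg; origin: centre of the underside, z up; some may be absent
- drier: fixed bench drier and its steel catch tray, one unit; origin on the table under the tray's centre. Tray: floor 4 mm up, inside 184 (x) by 270 mm (y), walls to 30 mm; a flat flange 40 mm wide, its top at 30 mm, runs along its -x side (toward the robot). A chute at the -y end leads to the grey cabinet
- cabinet_edge (a point): middle of the lower edge of the drier's cabinet on the side facing the tray; the cabinet reaches 270 mm from here along the drier's -y and 150 mm to either side along its x, 290 mm high, with a lid and handle on top to 335 mm
- spot_1 (a point): centre of the first ringed test spot on top of the tray's flange, the one nearest the chute; a dark ring 30 mm outside and 24 mm inside with a small dot; 30 mm above the table; (-116, -85) mm from the drier's origin
- spot_2 (a point): centre of the second ringed test spot, in the middle of the flange, 85 mm from the first, at (-116, 0) mm
- spot_3 (a point): centre of the third ringed test spot, farthest from the chute, at (-116, 85) mm
- thermometer: loose cordless surface thermometer, 0.11 kg, right-angled: a grey box-shaped handle 120 mm long (x), 24 mm wide (y), 22 mm high, and 48 mm from its middle toward +x a steel stem 8 mm across pointing straight down. Origin: middle of the handle's underside. It starts on its rest; grip it across the 24 mm width at its middle, between the rest's uprights
- foot_tip (a point): underside of the copper measuring foot (12 mm across) at the lower end of the thermometer's stem: 48 mm along the handle's +x and 72 mm below its underside when not pressed
- foot (a joint): how far the sprung measuring foot is pushed up into the stem, m: 0 free, 0.010 at its stop; spring 500 N/m (1 N per 2 mm)
- rest: fixed wooden saddle rest of the thermometer: base 130 x 78 x 8 mm, and two uprights 32 mm either side of the middle along its x, each 10 mm thick and 50 mm wide, with flared cheeks (29 mm apart below, 43 mm at the top) that hold the handle and rise 18 mm above the seat. Origin: centre of the base's underside; the handle lies along its x
- rest_seat (a point): point of the rest, 95 mm above the table, at which the thermometer's origin lies when it is in place; axes as the rest's
- tote: fixed shallow open grey tote, outside 310 mm (its x) by 214 mm (its y) and 50 mm high, walls and floor 5 mm thick, empty at the start. Origin: centre of the underside; its floor is 5 mm above that
- desiccator_lid: bystander: clear glass desiccator lid with a knob, 150 mm across, 108 mm high; origin under its centre
- calliper: bystander: steel calliper 220 mm long, lying flat, 10 mm thick; origin under the middle of its beam, x along it
- crucible: bystander: cobalt blue porcelain crucible, 60 mm across, 52 mm high; origin under its centre
- magnifier: bystander: dark bakelite magnifier lying flat, lens rim 90 mm across, 20 mm thick; origin under the lens centre, the handle reaches 155 mm along its -x
- bottle: bystander: amber glass bottle 68 mm across, 150 mm high; origin under its centre
Not all that is in view belongs to the job. Leave any green or yellow look-alike of the can_3 alone. What is shaped like the can_2 but pink or red is not meant.

How it is judged:
By the outcome, as a careful person would: the job done as asked, in the order asked, and still so for the second after the job is handed in, with the robot touching nothing.
Of can_1, can_2, can_3, can_4, can_5 only 3 to 5 are there at a start; the rules pass over those that are not, and their reading is None.
At some moment in a run one of can_1, can_2, can_3, can_4, can_5 may be knocked a few centimetres aside while the robot is not near it.
It also fails if it takes over 210 s, if anything falls off the work surface, if the arm or the gripper's body presses on something with over 40 N, if the wrist force passes 120 N, or if a joint passes its speed limit or range.

### The arm

A 6-joint arm with a two-finger parallel gripper is mounted at the origin on the work surface. World frame = base frame: x ahead of the robot, y to its left, z up, the work surface at z = 0. Lengths are in m, angles in rad, forces in N, time in s.
With the tool pointing down it reaches from about 0.35 to 0.85 m from the base axis. Payload 8.1 kg.
Tool frame: the origin (TCP) lies between the finger pads; the fingertips stand 8 mm ahead of it and the grasp point (between the pads) lies 11 mm behind it (robot.tip_reach is the y of the fingertips in the tool frame, in m); y points along the fingers, z is the direction in which the jaws open and shut, and the axes are right-handed (so a half turn about y gives the same grasp; the last joint's range is limited). The gripper opens to 93 mm and grips with 3 to 60 N. Pads are 15 mm wide; open, the fingers measure 128 mm over their backs; the gripper's body (75 mm by 188 mm) begins 65 mm behind the grasp point.
Start: joints at [-1.337, 0.13, 1.488, -0, 1.523, -0.085], TCP at [0.188, -0.57, 0.227] pointing down, gripper open.
Joint ranges: [-2.96, 2.96], [-0.89, 2.26], [0.02, 2.5], [-1.34, 4.48], [0, 2.73], [-2.66, 2.66]. Speed limits (rad/s): [2.39, 2.39, 2.79, 3.14, 3.14, 3.14].

### API

Orientations are given as a rotation vector (axis times angle).
In Python, from plant import robot gives the robot as it stands.
- The arm moves only by the tool carry_out, never from a script. Its argument "increments" is a list of rows, each an object with "linear": the shift along the tool's x, y, z in m, a list of three; "yaw": the turn about the tool's y in rad. A call has 1 to 5 rows; each row is the pose to reach, as a shift and turn from the pose measured when the call began, along the tool's axes at that moment; what a row does not reach only later rows make up. A row lasts 1/8 s, in which the tool goes at most 62.5 mm and 10.7 degrees, less where a joint would pass 70% of its speed; a pose out of reach is approached as far as the arm can. A call with a gripper value outside its range is refused whole. "gripper" is the opening, from 0 (shut) to 1 (fully open), set as the call begins (left out, the last holds). The fingers move at their own pace and stop on an object; "newtons" is the grip in N (left out, the last holds). Time passes only in rows, so rows that repeat a pose let the fingers close. It gives the time, the measured TCP pose, the force and the opening at its end, in the units of the state.
- robot.read_state(): the state, without advancing time (a new reading comes with each control period).
- robot.read_camera(name): name is "scene" or "side" or "wrist"; returns the picture (400x640x3 uint8, blue, green, red); there is no depth.
- robot.camera_params(name): a dict with "fov_y" (degrees; the focal length in pixels is half the picture's height over the tangent of half this angle, whatever the lens; pixels are square), "cx", "cy" (the principal point, pixels), "R" (3x3) and "t" (3): a world point X has camera coordinates R X + t. Camera axes: x right, y down, z forward; pixel columns grow to the right and rows downward; lengths in m; the calibration is good to about 2 mm. A picture is of the moment at which its call begins: read the wrist's pose just before it. camera_params takes no time and is no camera call; for the wrist camera it gives the pose at the moment of the call.
- robot.close_job(): hands the job in, once; it reports no verdict.
The state is a dict: "t": time; "q": joint angles; "dq": joint speeds; "joint_torque": joint torques, N m; "tool_pos": TCP position; "orientation": TCP orientation; "force": force on the tool from outside, world axes, zero at the start; "wrist_torque": the same for the moment, N m; "opening": finger opening in m.
Only numpy, scipy, OpenCV 4.12 (cv2) and the standard library are available. Lean on these libraries where they do the work, as an engineer would, in place of code of your own. Each camera call takes 0.05 s, during which the arm holds its last target.

## Working session

There is one attempt and no reset: what is moved stays moved. The work goes in short steps, Python scripts to look and compute and a tool call to move; the robot and the scene stay as the last step left them, time stands still between calls to the robot, and variables do not carry over. Pictures are saved under pics/ and viewed, and the job is handed in when it is done.

Besides the shell and the picture viewer there is one more tool, called after "Request:" as a command line: name --argument value ..., lists and objects as JSON in quotes. carry_out: Moves the arm, as the interface text tells. Its arguments: {"type":"object","properties":{"increments":{"type":"array","items":{"type":"object","properties":{"linear":{"type":"array","items":{"type":"number"}},"yaw":{"type":"number"}}}},"gripper":{"type":"number"},"newtons":{"type":"number"}},"required":["increments"]}

```bash
ls; mkdir -p pics
python3 - <<'E'
from plant import robot
import cv2
s=robot.read_state()
print(s)
for n in ["scene","side","wrist"]:
    p=robot.camera_params(n); print(n,p)
    cv2.imwrite(f"pics/{n}0.png",robot.read_camera(n))
E
```

```text
pics
{'t': 0.0, 'q': array([-1.33740241e+00,  1.31149106e-01,  1.48927350e+00,  2.02269665e-05,
        1.52300486e+00, -8.53940225e-02]), 'dq': array([-0.00094413, -0.00189963, -0.00233255, -0.00011545,  0.00015056,
       -0.00032241]), 'joint_torque': array([ 4.45714550e-04, -5.59839070e+01, -4.91758382e+01,  7.68999243e-02,
        3.51299671e-02, -1.67658050e-04]), 'tool_pos': array([ 0.18795233, -0.56921697,  0.22559782]), 'orientation': array([-0.32954958,  2.0511381 , -2.04733719]), 'force': array([ 0.00574777, -0.78496419,  0.63584165]), 'wrist_torque': array([ 0.03681184,  0.00596502, -0.01392453]), 'opening': 0.09329468318466398}
scene {'fov_y': 54.96315311601616, 'cx': 318.9051364878329, 'cy': 190.7271013159956, 'R': array([[-0.24999164,  0.96817696,  0.01172851],
       [ 0.77258246,  0.20675957, -0.6003056 ],
       [-0.58362704, -0.14101014, -0.7996847 ]]), 't': array([ 0.1958152 , -0.3201101 ,  1.38486099])}
side {'fov_y': 50.89867497443859, 'cx': 314.4044983671653, 'cy': 193.1251929549231, 'R': array([[-0.91363918, -0.40650854, -0.00377434],
       [-0.2347103 ,  0.53505303, -0.81155981],
       [ 0.33192547, -0.74058697, -0.58425715]]), 't': array([0.39419382, 0.24481265, 1.09180346])}
wrist {'fov_y': 69.34701244417168, 'cx': 318.2807928679813, 'cy': 201.42835565296522, 'R': array([[ 0.31325138, -0.94966965, -0.00106118],
       [-0.90754729, -0.29968593,  0.29418745],
       [-0.27969891, -0.09119155, -0.95574715]]), 't': array([-0.5994314 , -0.03358124,  0.39050312])}
```

View pics/scene0.png

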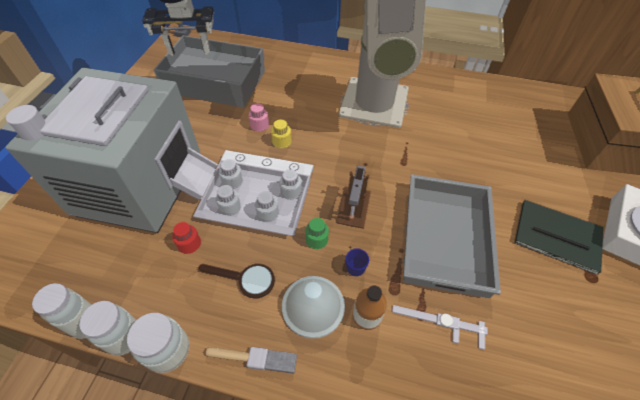

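View pics/side0.png

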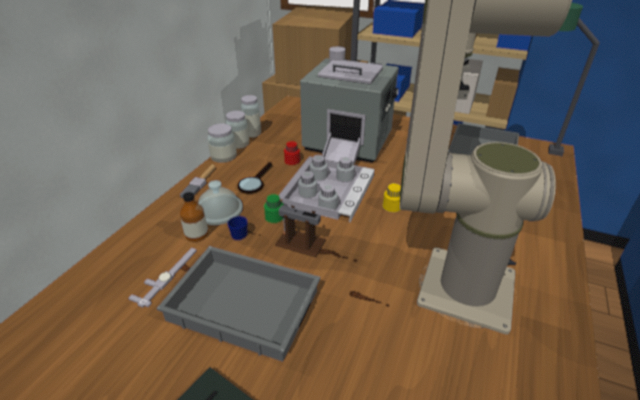

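View pics/wrist0.png

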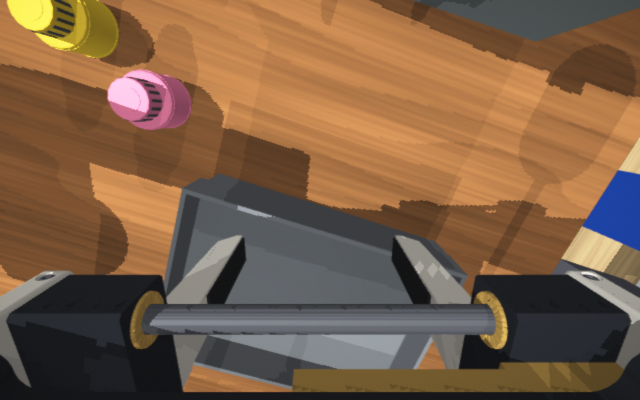

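```bash
cat > h.py <<'E'
from plant import robot
import numpy as np, cv2
from scipy.spatial.transform import Rotation as Rot
def K(p):
    f=200/np.tan(np.radians(p["fov_y"])/2); return f,p["cx"],p["cy"]
def ray(p,u,v):
    f,cx,cy=K(p); R=np.array(p["R"]); t=np.array(p["t"])
    d=R.T@np.array([(u-cx)/f,(v-cy)/f,1.]); return -R.T@t,d
def pl(p,u,v,z):
    o,d=ray(p,u,v); return o+d*(z-o[2])/d[2]
def proj(p,X):
    f,cx,cy=K(p); c=np.array(p["R"])@np.array(X)+np.array(p["t"]); return np.array([f*c[0]/c[2]+cx,f*c[1]/c[2]+cy])
def tri(p1,a,p2,b):
    o1,d1=ray(p1,*a);o2,d2=ray(p2,*b)
    A=np.stack([d1,-d2],1);s=np.linalg.lstsq(A,o2-o1,rcond=None)[0]
    x,y=o1+d1*s[0],o2+d2*s[1]; return (x+y)/2,np.linalg.norm(x-y)
def st():
    s=robot.read_state(); Rm=Rot.from_rotvec(s["orientation"]).as_matrix()
    return s,Rm
def show():
    s,Rm=st(); print("t",s["t"].__round__(3),"tcp",s["tool_pos"].round(4),"F",s["force"].round(2),"op",round(s["opening"],4)); print("R",Rm.round(3).tolist())
def to(target,zdir=None):
    """increments to world target TCP; zdir world angle of tool z axis (mod pi)"""
    s,Rm=st(); print("lin",(Rm.T@(np.array(target)-s["tool_pos"])).round(4))
    if zdir is not None:
        a=np.arctan2(Rm[1,2],Rm[0,2]); # tool y down: +yaw about y(down) = cw seen from above
        d=(zdir-a+np.pi/2)%np.pi-np.pi/2; print("yaw about y: ",round(-d,4)," q6",s["q"][5])
def snap(n,f):
    p=robot.camera_params(n); im=robot.read_camera(n); cv2.imwrite("pics/"+f,im); return p,im
E
python3 - <<'E'
from h import *
show()
p=robot.camera_params("scene"); q=robot.camera_params("side")
im=cv2.imread("pics/scene0.png"); c=im[130:310,140:510]; cv2.imwrite("pics/c0.png",cv2.resize(c,None,fx=2.16,fy=2.16,interpolation=cv2.INTER_CUBIC))
im=cv2.imread("pics/side0.png"); c=im[140:260,220:400]; cv2.imwrite("pics/c1.png",cv2.resize(c,None,fx=4.4,fy=4.4,interpolation=cv2.INTER_CUBIC))
print("tote", [pl(p,*a,0.05)[:2].round(3) for a in [(412,178),(492,183),(497,291),(406,261)]])
print("other bin", [pl(p,*a,0.05)[:2].round(3) for a in [(170,42),(264,46),(250,85),(158,68)]])
print("rings",[pl(p,*a,0.03)[:2].round(3) for a in [(240,158),(266,162),(294,168)]])
E
```

```text
t 0.15 tcp [ 0.188  -0.5693  0.2258] F [ 0.46 -0.18 -0.52] op 0.0926
R [[-0.95, -0.0, 0.313], [-0.313, 0.001, -0.95], [-0.0, -1.0, -0.001]]
tote [array([0.361, 0.168]), array([0.319, 0.393]), array([0.653, 0.4  ]), array([0.63 , 0.182])]
other bin [array([-0.081, -0.827]), array([-0.153, -0.464]), array([ 0.086, -0.431]), array([ 0.083, -0.79 ])]
rings [array([ 0.401, -0.348]), array([ 0.396, -0.266]), array([ 0.397, -0.177])]
```

View pics/c0.png

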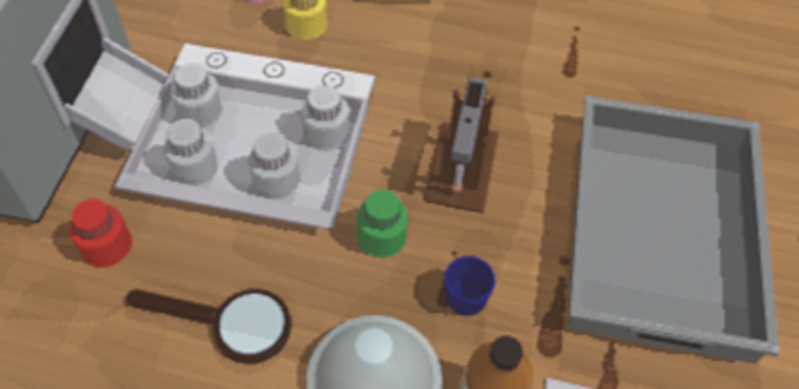

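View pics/c1.png

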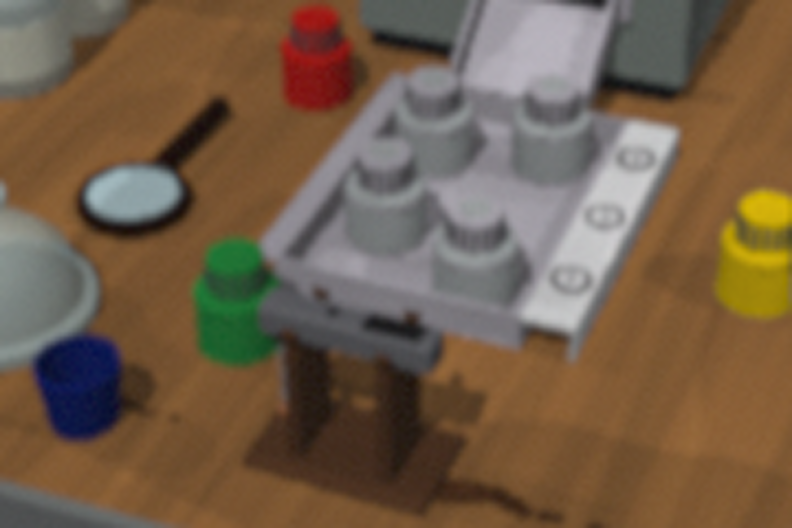

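Run:
```python
from h import *
p=robot.camera_params("scene"); q=robot.camera_params("side")
for n,u,v in [("near",359.4,169.4),("far",352.5,206)]: print(n,pl(p,u,v,.117).round(3))
k=lambda x,y:(140+x/2.16,130+y/2.16)
for a in [(190,72),(184,133),(272,150),(323,98)]: print("can",pl(p,*k(*a),.077+.004).round(3))
to((.26,-.33,.36)); to((.40,-.05,.36))
```

```text
near [0.425 0.019 0.117]
far [0.548 0.025 0.117]
can [ 0.47  -0.349  0.081]
can [ 0.565 -0.318  0.081]
can [ 0.562 -0.203  0.081]
can [ 0.467 -0.167  0.081]
lin [-0.1434 -0.1339 -0.2049]
lin [-0.3641 -0.1335 -0.4269]
```

Request:
carry_out --increments '[{"linear":[-0.0,-0.06,-0.0]},{"linear":[-0.03,-0.1,-0.04]},{"linear":[-0.07,-0.13,-0.08],"yaw":0.1},{"linear":[-0.11,-0.134,-0.12],"yaw":0.2},{"linear":[-0.13,-0.134,-0.175],"yaw":0.32}]'

```text
$.increments[0]: bad value
```

Run:
```python
from h import *
show(); to((.48,0.0,.36),-np.pi/2)
```

```text
t 0.15 tcp [ 0.188  -0.5693  0.2258] F [ 0.46 -0.18 -0.52] op 0.0926
R [[-0.95, -0.0, 0.313], [-0.313, 0.001, -0.95], [-0.0, -1.0, -0.001]]
lin [-0.4557 -0.1335 -0.4493]
yaw about y:  0.3188  q6 -0.08538793697454225
```

Request:
carry_out --increments '[{"linear":[0,-0.06,0],"yaw":0},{"linear":[-0.03,-0.1,-0.04],"yaw":0},{"linear":[-0.07,-0.13,-0.08],"yaw":0.1},{"linear":[-0.11,-0.134,-0.12],"yaw":0.2},{"linear":[-0.13,-0.134,-0.175],"yaw":0.32}]'

```text
t: 0.78
tool_pos: [0.2577, -0.361, 0.3606]
orientation: [-0.005, -2.221, 2.219]
force: [1.0, 0.8, -0.2]
opening: 0.093
```

Run:
```python
from h import *
show(); to((.48,0.0,.36),-np.pi/2)
```

```text
t 0.775 tcp [ 0.2577 -0.361   0.3606] F [ 1.03  0.81 -0.23] op 0.093
R [[-1.0, 0.001, -0.004], [0.004, 0.001, -1.0], [-0.001, -1.0, -0.001]]
lin [-0.221   0.001  -0.3619]
yaw about y:  -0.0038  q6 0.5074167226602745
```

Request:
carry_out --increments '[{"linear":[-0.05,0,-0.035],"yaw":0},{"linear":[-0.1,0,-0.07],"yaw":0},{"linear":[-0.15,0,-0.1],"yaw":0},{"linear":[-0.2,0,-0.12],"yaw":0},{"linear":[-0.23,0,-0.12],"yaw":0}]'

```text
t: 1.4
tool_pos: [0.4901, -0.2398, 0.3605]
orientation: [-0.001, -2.223, 2.22]
force: [0.3, -0.0, -0.2]
opening: 0.0928
```

Run:
```python
from h import *
show(); p,im=snap("wrist","w1.png"); np.save("w1.npy",p,allow_pickle=True)
```

```text
t 1.4 tcp [ 0.4901 -0.2398  0.3605] F [ 0.27 -0.04 -0.2 ] op 0.0928
R [[-1.0, 0.001, -0.001], [0.001, 0.001, -1.0], [-0.001, -1.0, -0.001]]
```

View pics/w1.png

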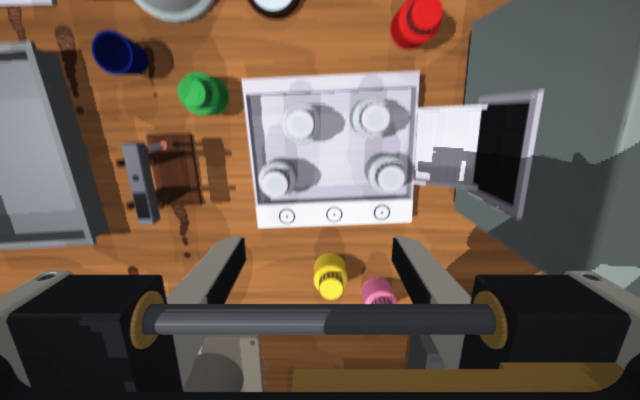

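Run:
```python
from h import *
p=np.load("w1.npy",allow_pickle=True).item(); im=cv2.imread("pics/w1.png"); g=cv2.cvtColor(im,cv2.COLOR_BGR2GRAY)
R=np.array(p["R"]); print("cam", -R.T@p["t"])
for u,v in [(287,216),(334,214),(381,212)]:
    w=cv2.resize(g[v-14:v+14,u-14:u+14],None,fx=1,fy=1).astype(float)
    m=(w<150).astype(float); yy,xx=np.nonzero(m); c=(xx.min()+xx.max())/2+u-14,(yy.min()+yy.max())/2+v-14
    mm=xx.mean()+u-14,yy.mean()+v-14
    print(mm,c,pl(p,*mm,.03).round(4))
c=im[60:240,230:430]; cv2.imwrite("pics/c2.png",cv2.resize(c,None,fx=3.3,fy=3.3,interpolation=cv2.INTER_CUBIC))
c=im[120:240,110:210]; cv2.imwrite("pics/c3.png",cv2.resize(c,None,fx=5,fy=5,interpolation=cv2.INTER_CUBIC))
```

```text
cam [ 0.57270681 -0.24012138  0.51727263]
(np.float64(286.35714285714283), np.float64(218.22619047619048)) (np.float64(286.5), np.float64(215.5)) [ 0.3915 -0.1822  0.03  ]
(np.float64(333.51428571428573), np.float64(217.47142857142856)) (np.float64(333.5), np.float64(213.5)) [ 0.3929 -0.2669  0.03  ]
(np.float64(380.2888888888889), np.float64(210.51111111111112)) (np.float64(380.5), np.float64(211.5)) [ 0.406  -0.3499  0.03  ]
```

View pics/c2.png

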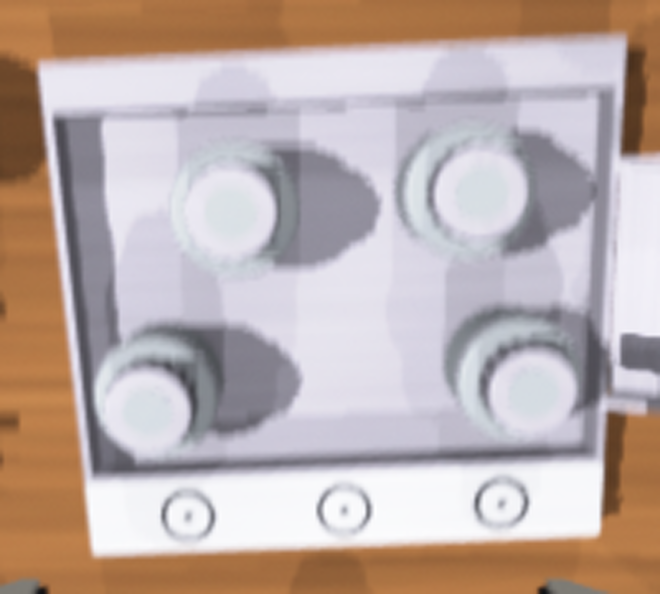

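View pics/c3.png

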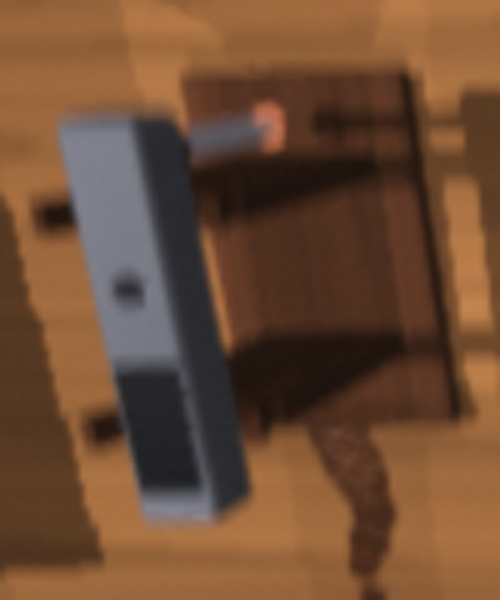

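Run:
```python
from h import *
p=np.load("w1.npy",allow_pickle=True).item()
k=lambda x,y,s,u,v:((x+.5)/s-.5+u,(y+.5)/s-.5+v)
S=[pl(p,*k(*a,3.3,230,60),.03)[:2] for a in [(501,503),(344,510),(188,516)]]
print("spots",np.round(S,4), np.linalg.norm(S[0]-S[2]))
d=S[2]-S[0]; print("drier y dir deg",np.degrees(np.arctan2(d[1],d[0])))
for a in [(231,210),(481,191),(148,409),(533,391)]: print("can",pl(p,*k(*a,3.3,230,60),.081).round(4))
H=np.array([pl(p,*k(*a,5,110,120),.117)[:2] for a in [(60,125),(132,120),(215,520),(143,522)]]); print(H.round(4),H.mean(0).round(4))
a=(H[0]+H[1])/2;b=(H[2]+H[3])/2; print(np.degrees(np.arctan2(*(a-b)[::-1])),np.linalg.norm(a-b))
print("tote px")
```

```text
spots [[ 0.4031 -0.3522]
 [ 0.3991 -0.2675]
 [ 0.3957 -0.1828]] 0.1695311352219204
drier y dir deg 92.48749914172231
can [ 0.5578 -0.2126  0.081 ]
can [ 0.5658 -0.3225  0.081 ]
can [ 0.4676 -0.1718  0.081 ]
can [ 0.4761 -0.3519  0.081 ]
[[0.5312 0.029 ]
 [0.5325 0.0091]
 [0.4155 0.0062]
 [0.4149 0.0277]] [0.4735 0.018 ]
1.0236441715400137 0.11667484777461283
tote px
```

Request:
carry_out --increments '[{"linear":[0.01,0.01,-0.06],"yaw":0},{"linear":[0.02,0.02,-0.12],"yaw":0},{"linear":[0.03,0.04,-0.175],"yaw":0},{"linear":[0.04,0.06,-0.23],"yaw":0},{"linear":[0.04,0.06,-0.258],"yaw":0}]'

```text
t: 2.08
tool_pos: [0.4502, 0.0202, 0.2978]
orientation: [0.004, -2.224, 2.218]
force: [0.1, -0.4, -0.4]
opening: 0.0928
```

Run:
```python
from h import *
show(); p,im=snap("wrist","w2.png"); np.save("w2.npy",p,allow_pickle=True)
c=im[60:260,220:420]; cv2.imwrite("pics/c4.png",cv2.resize(c,None,fx=3,fy=3,interpolation=cv2.INTER_CUBIC))
```

```text
t 2.075 tcp [0.4502 0.0202 0.2978] F [ 0.08 -0.4  -0.44] op 0.0928
R [[-1.0, -0.003, 0.001], [-0.001, 0.003, -1.0], [0.003, -1.0, -0.003]]
```

View pics/w2.png

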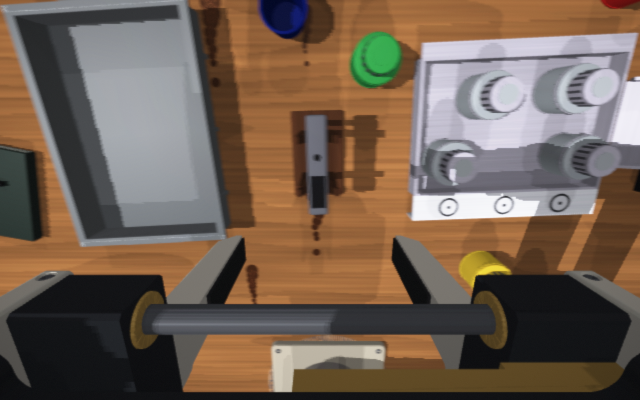

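View pics/c4.png

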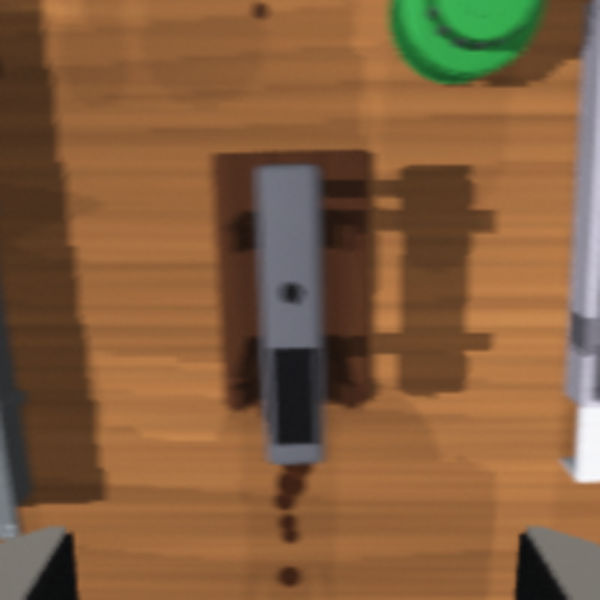

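Run:
```python
from h import *
p=np.load("w2.npy",allow_pickle=True).item()
k=lambda x,y,s,u,v:((x+.5)/s-.5+u,(y+.5)/s-.5+v)
H=np.array([pl(p,*k(*a,3,220,60),.117)[:2] for a in [(254,166),(320,166),(324,460),(270,462)]]); print(H.round(4),H.mean(0).round(4))
a=(H[0]+H[1])/2;b=(H[2]+H[3])/2; print(np.degrees(np.arctan2(*(a-b)[::-1])),np.linalg.norm(a-b))
print("base",[pl(p,*k(*a,3,220,60),.008)[:2].round(4) for a in [(214,155),(372,150),(376,402),(228,408)]])
print("tote",[pl(p,*a,.05)[:2].round(4) for a in [(7,10),(184,1),(226,236),(82,244)]])
print("spots",[pl(p,*a,.03)[:2].round(4) for a in [(560,203),(504,205),(448,207)]])
to((.475,.018,.106),np.radians(-89.))
```

```text
[[0.5297 0.0363]
 [0.5297 0.0117]
 [0.4135 0.009 ]
 [0.4126 0.0312]] [0.4714 0.022 ]
1.9033044818169662 0.11666574605554783
base [array([0.5337, 0.0611]), array([ 0.5361, -0.0164]), array([ 0.4078, -0.022 ]), array([0.4043, 0.0571])]
tote [array([0.6511, 0.3998]), array([0.6606, 0.1829]), array([0.3524, 0.1611]), array([0.3386, 0.384 ])]
spots [array([ 0.3996, -0.3506]), array([ 0.3962, -0.2653]), array([ 0.3928, -0.1796])]
lin [-0.0243  0.1928  0.0051]
yaw about y:  -0.0155  q6 1.5014930839099037
```

Run:
```python
from h import *
p=robot.camera_params("scene")
print("cab bottom corner",pl(p,152,226,0).round(3), "top corners",[pl(p,*a,.29).round(3) for a in [(125,154),(181,76)]])
print("yellow",pl(p,281,126,.077).round(3),"pink",pl(p,258,110,.077).round(3))
p=robot.camera_params("side"); print([pl(p,*a,0).round(3) for a in [(303,143),(376,159)]],[pl(p,*a,.29).round(3) for a in [(303,77),(389,95)]])
to((.4705,.021,.15),np.radians(-88.))
to((.4705,.021,.095),np.radians(-88.))
```

```text
cab bottom corner [ 0.675 -0.504  0.   ] top corners [array([ 0.662, -0.468,  0.29 ]), array([ 0.382, -0.477,  0.29 ])]
yellow [ 0.281 -0.252  0.077] pink [ 0.23  -0.346  0.077]
[array([ 0.717, -0.526,  0.   ]), array([ 0.406, -0.525,  0.   ])] [array([ 0.697, -0.498,  0.29 ]), array([ 0.366, -0.462,  0.29 ])]
lin [-0.0198  0.1488  0.0019]
yaw about y:  -0.033  q6 1.5014930839099037
lin [-0.0199  0.2038  0.0021]
yaw about y:  -0.033  q6 1.5014930839099037
```

Request:
carry_out --increments '[{"linear":[-0.01,0.05,0.001],"yaw":-0.033},{"linear":[-0.02,0.1,0.002],"yaw":-0.033},{"linear":[-0.02,0.14,0.002],"yaw":-0.033},{"linear":[-0.02,0.149,0.002],"yaw":-0.033}]'

```text
t: 2.62
tool_pos: [0.4684, 0.0206, 0.1467]
orientation: [-0.046, 2.212, -2.202]
force: [-0.5, -0.2, 0.4]
opening: 0.0928
```

Run:
```python
from h import *
show(); p,im=snap("wrist","w3.png"); np.save("w3.npy",p,allow_pickle=True)
to((.4705,.021,.095),np.radians(-88.))
```

```text
t 2.625 tcp [0.4684 0.0206 0.1467] F [-0.49 -0.22  0.38] op 0.0928
R [[-0.999, -0.007, 0.035], [-0.035, 0.004, -0.999], [0.007, -1.0, -0.005]]
lin [-0.0017  0.0525 -0.0001]
yaw about y:  -0.0003  q6 1.4669240730296864
```

View pics/w3.png

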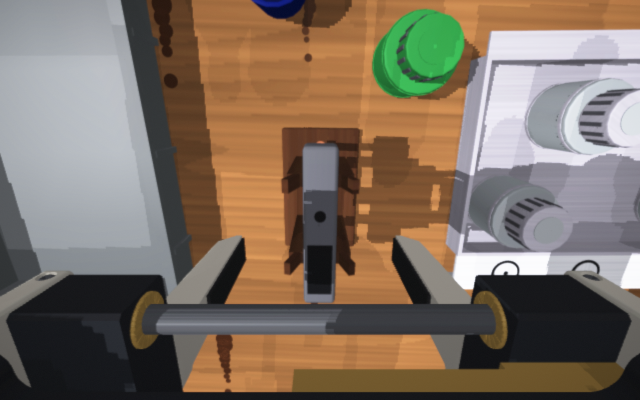

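Run:
```python
from h import *
p=np.load("w3.npy",allow_pickle=True).item()
for a in [(304,144),(338,144),(334,302),(304,302),(320,216)]: print(pl(p,*a,.117)[:2].round(4))
```

```text
[0.5314 0.0319]
[0.5321 0.0104]
[0.4142 0.0069]
[0.4133 0.0296]
[0.4831 0.02  ]
```

Request:
carry_out --increments '[{"linear":[-0.0035,0.03,0],"yaw":0},{"linear":[-0.0035,0.052,0],"yaw":0},{"linear":[-0.0035,0.052,0],"yaw":0},{"linear":[-0.0035,0.052,0],"yaw":0}]'

```text
t: 3.18
tool_pos: [0.4738, 0.0208, 0.0978]
orientation: [-0.04, 2.21, -2.2]
force: [0.2, 0.8, -0.2]
opening: 0.0929
```

Request:
carry_out --increments '[{"linear":[0,0,0],"yaw":0},{"linear":[0,0,0],"yaw":0},{"linear":[0,0,0],"yaw":0},{"linear":[0,0,0],"yaw":0},{"linear":[0,0,0],"yaw":0}]' --gripper 0 --newtons 25

```text
t: 3.8
tool_pos: [0.4737, 0.0208, 0.0977]
orientation: [-0.041, 2.21, -2.201]
force: [-0.1, -0.3, -0.5]
opening: 0.0474
```

Run:
```python
from h import *
show()
```

```text
t 3.8 tcp [0.4737 0.0208 0.0977] F [-0.13 -0.26 -0.47] op 0.0474
R [[-0.999, -0.002, 0.034], [-0.034, 0.004, -0.999], [0.002, -1.0, -0.004]]
```

Request:
carry_out --increments '[{"linear":[0,0,0],"yaw":0},{"linear":[0,0,0],"yaw":0},{"linear":[0,0,0],"yaw":0},{"linear":[0,0,0],"yaw":0},{"linear":[0,0,0],"yaw":0}]'

```text
t: 4.42
tool_pos: [0.4736, 0.0208, 0.0976]
orientation: [-0.041, 2.21, -2.201]
force: [0.6, -0.6, -0.2]
opening: 0.0239
```

Request:
carry_out --increments '[{"linear":[0,-0.02,0],"yaw":0},{"linear":[0,-0.05,0],"yaw":0},{"linear":[0,-0.1,0],"yaw":0},{"linear":[0,-0.1,0],"yaw":0},{"linear":[0,-0.1,0],"yaw":0}]'

```text
t: 5.05
tool_pos: [0.4737, 0.0204, 0.197]
orientation: [-0.041, 2.21, -2.201]
force: [0.1, 0.3, -2.1]
opening: 0.0239
```

Run:
```python
from h import *
show(); p,im=snap("wrist","w4.png"); np.save("w4.npy",p,allow_pickle=True)
p,im=snap("side","s4.png"); im2=im[100:300,200:440]; cv2.imwrite("pics/s4c.png",cv2.resize(im2,None,fx=3,fy=3,interpolation=cv2.INTER_CUBIC))
to((.345,-.351,.197))
```

```text
t 5.05 tcp [0.4737 0.0204 0.197 ] F [ 0.11  0.28 -2.1 ] op 0.0239
R [[-0.999, -0.003, 0.034], [-0.035, 0.004, -0.999], [0.003, -1.0, -0.004]]
lin [ 0.1406 -0.0021  0.3668]
```

View pics/w4.png

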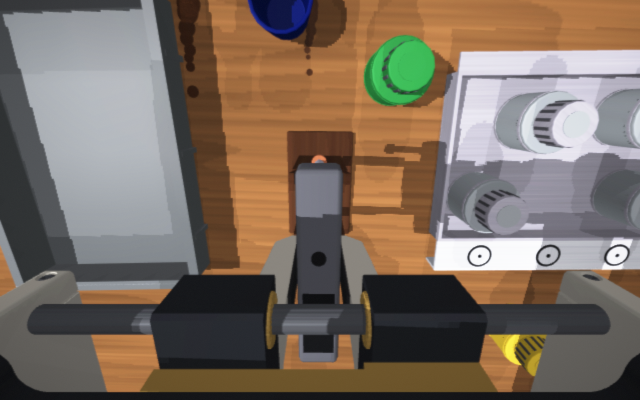

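View pics/s4c.png

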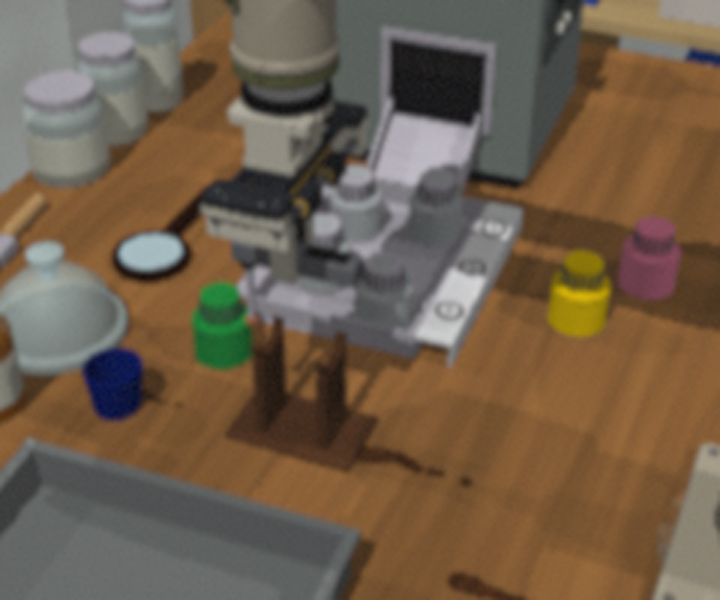

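Run:
```python
from h import *
p=np.load("w4.npy",allow_pickle=True).item(); s,_=st()
print("tip rim rel",(pl(p,319,154,.122)-s["tool_pos"]).round(4))
a=pl(p,295,165,.2165);b=pl(p,342,165,.2165);print("front edge rel",(a-s["tool_pos"]).round(4),(b-s["tool_pos"]).round(4))
print("rear", [(pl(p,*c,.2165)-s["tool_pos"]).round(4) for c in [(300,361),(338,361)]])
print("spots",[pl(p,*c,.03).round(4) for c in [(617,255),(548,256),(480,256)]])
```

```text
tip rim rel [ 0.0516  0.0013 -0.0738]
front edge rel [0.0591 0.0129 0.0207] [ 0.0599 -0.0095  0.0207]
rear [array([-0.0592,  0.0087,  0.0207]), array([-0.0583, -0.014 ,  0.0207])]
spots [array([ 0.3999, -0.3516,  0.03  ]), array([ 0.3954, -0.2669,  0.03  ]), array([ 0.3924, -0.1828,  0.03  ])]
```

Run:
```python
from h import *
to((.3535,-.3525,.197),np.radians(-88))
```

```text
lin [ 0.1321 -0.0022  0.3686]
yaw about y:  -0.0005  q6 1.4676030333623489
```

Request:
carry_out --increments '[{"linear":[0.02,0,0.04],"yaw":0},{"linear":[0.04,0,0.09],"yaw":0},{"linear":[0.06,0,0.14],"yaw":0},{"linear":[0.08,0,0.19],"yaw":0},{"linear":[0.1,0,0.24],"yaw":0}]'

```text
t: 5.78
tool_pos: [0.3796, -0.2238, 0.1937]
orientation: [-0.046, 2.214, -2.201]
force: [0.7, -0.5, -0.7]
opening: 0.0239
```

Run:
```python
from h import *
show();to((.3535,-.3525,.197),np.radians(-88))
```

```text
t 5.775 tcp [ 0.3796 -0.2238  0.1937] F [ 0.74 -0.46 -0.66] op 0.0239
R [[-0.999, -0.007, 0.035], [-0.035, 0.006, -0.999], [0.007, -1.0, -0.006]]
lin [ 0.0306 -0.0039  0.1277]
yaw about y:  -0.0004  q6 0.886849423916446
```

Request:
carry_out --increments '[{"linear":[0.01,0,0.05],"yaw":0},{"linear":[0.02,0,0.095],"yaw":0},{"linear":[0.031,0,0.128],"yaw":0},{"linear":[0.031,0.03,0.128],"yaw":0},{"linear":[0.031,0.05,0.128],"yaw":0}]'

```text
t: 6.4
tool_pos: [0.3513, -0.3518, 0.14]
orientation: [-0.047, 2.22, -2.199]
force: [0.1, -1.6, -1.6]
opening: 0.0238
```

Run:
```python
from h import *
show();p,im=snap("wrist","w5.png"); np.save("w5.npy",p,allow_pickle=True)
p,im=snap("scene","sc5.png");c=im[60:240,160:340]; cv2.imwrite("pics/sc5c.png",cv2.resize(c,None,fx=3.3,fy=3.3,interpolation=cv2.INTER_CUBIC))
to((.3535,-.3525,.115),np.radians(-88))
```

```text
t 6.4 tcp [ 0.3513 -0.3518  0.14  ] F [ 0.11 -1.56 -1.59] op 0.0238
R [[-0.999, -0.01, 0.033], [-0.033, 0.009, -0.999], [0.01, -1.0, -0.009]]
lin [-0.0031  0.0236  0.0026]
yaw about y:  -0.0008  q6 0.6500805076692968
```

View pics/w5.png

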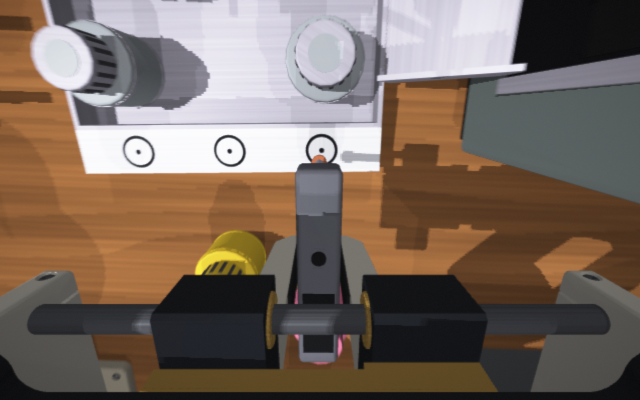

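View pics/sc5c.png

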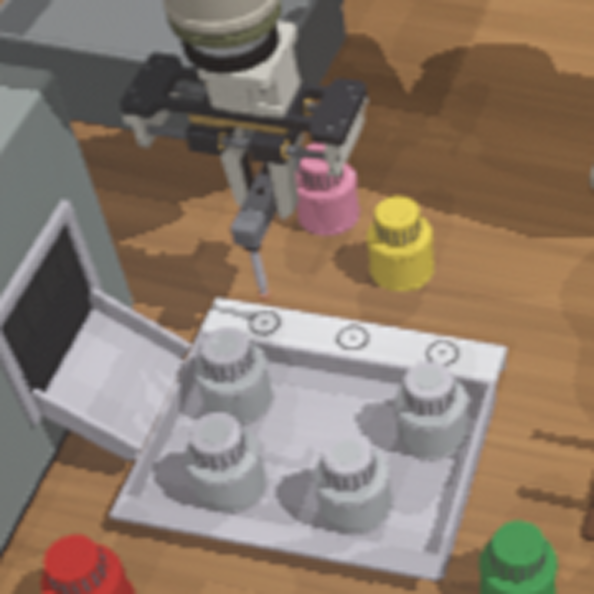

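Run:
```python
from h import *
p=np.load("w5.npy",allow_pickle=True).item()
show()
for c in [(321.5,150.5),(230,150.5),(138.5,151.5)]: print(pl(p,*c,.03).round(4))
```

```text
t 6.5 tcp [ 0.3506 -0.3503  0.1387] F [ 0.13 -0.07 -1.53] op 0.0239
R [[-0.999, -0.012, 0.034], [-0.034, 0.012, -0.999], [0.012, -1.0, -0.012]]
[ 0.3997 -0.3523  0.03  ]
[ 0.3968 -0.2685  0.03  ]
[ 0.393 -0.184  0.03 ]
```

Request:
carry_out --increments '[{"linear":[-0.0025,0.01,0.004],"yaw":0},{"linear":[-0.0025,0.02,0.004],"yaw":0},{"linear":[-0.0025,0.027,0.004],"yaw":0},{"linear":[-0.0025,0.027,0.004],"yaw":0}]'

```text
t: 7.0
tool_pos: [0.3527, -0.3535, 0.111]
orientation: [-0.052, 2.225, -2.196]
force: [-1.1, -0.3, -0.9]
opening: 0.0237
```

Run:
```python
from h import *
show();p,im=snap("wrist","w6.png"); np.save("w6.npy",p,allow_pickle=True)
c=im[100:200,240:400]; cv2.imwrite("pics/w6c.png",cv2.resize(c,None,fx=4,fy=4,interpolation=cv2.INTER_CUBIC))
p,im=snap("scene","sc6.png");c=im[120:200,200:330]; cv2.imwrite("pics/sc6c.png",cv2.resize(c,None,fx=5,fy=5,interpolation=cv2.INTER_CUBIC))
```

```text
t 7.0 tcp [ 0.3527 -0.3535  0.111 ] F [-1.1  -0.25 -0.9 ] op 0.0237
R [[-0.999, -0.013, 0.034], [-0.034, 0.013, -0.999], [0.012, -1.0, -0.013]]
```

View pics/w6c.png

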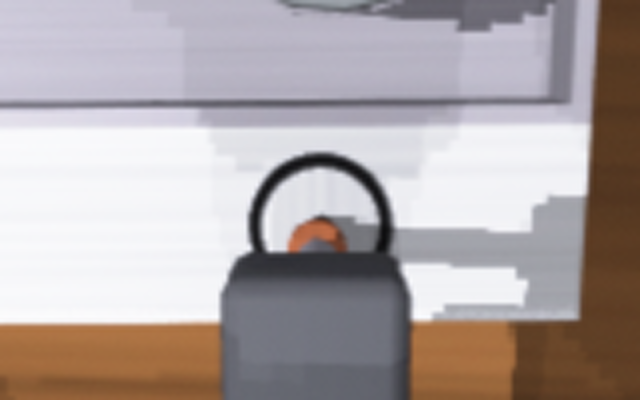

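View pics/sc6c.png

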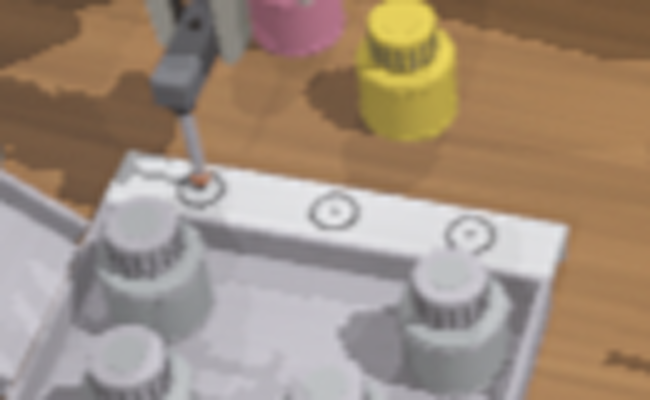

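Run:
```python
from h import *
p=np.load("w6.npy",allow_pickle=True).item()
k=lambda x,y,s,u,v:((x+.5)/s-.5+u,(y+.5)/s-.5+v)
P=lambda x,y,z:pl(p,*k(x,y,4,240,100),z)[:2].round(4)
print("ring top",P(321,153,.03),"left",P(250,219,.03),"right",P(393,219,.03))
for z in (.034,.037):print("foot top",P(318,219,z),"l",P(288,247,z),"r",P(347,247,z))
p=robot.camera_params("scene"); print("scene foot",pl(p,*k(202,184,5,200,120),.035).round(4),"spots",[pl(p,*k(*a,5,200,120),.03).round(4) for a in [(201,190),(335,212),(470,235)]])
```

```text
ring top [ 0.4148 -0.3517] left [ 0.4011 -0.3377] right [ 0.4021 -0.3669]
foot top [ 0.4022 -0.3516] l [ 0.3963 -0.3458] r [ 0.3967 -0.3577]
foot top [ 0.4026 -0.3516] l [ 0.3968 -0.3458] r [ 0.3973 -0.3576]
scene foot [ 0.3992 -0.3482  0.035 ] spots [array([ 0.3999, -0.3494,  0.03  ]), array([ 0.3955, -0.2645,  0.03  ]), array([ 0.3918, -0.1801,  0.03  ])]
```

Request:
carry_out --increments '[{"linear":[-0.0025,0.0,0],"yaw":0},{"linear":[-0.0025,0.004,0],"yaw":0},{"linear":[-0.0025,0.008,0],"yaw":0},{"linear":[-0.0025,0.008,0],"yaw":0}]'

```text
t: 7.6
tool_pos: [0.3554, -0.3536, 0.1035]
orientation: [-0.051, 2.223, -2.197]
force: [-0.7, 0.2, -0.6]
opening: 0.0237
```

Run:
```python
from h import *
show()
```

```text
t 7.6 tcp [ 0.3554 -0.3536  0.1035] F [-0.71  0.16 -0.56] op 0.0237
R [[-0.999, -0.012, 0.034], [-0.034, 0.012, -0.999], [0.012, -1.0, -0.012]]
```

Request:
carry_out --increments '[{"linear":[0,0.003,0],"yaw":0},{"linear":[0,0.003,0],"yaw":0}]'

```text
t: 7.85
tool_pos: [0.3554, -0.3538, 0.1005]
orientation: [-0.051, 2.223, -2.197]
force: [0.4, -0.0, 0.9]
opening: 0.024
```

Run:
```python
from h import *
show();p,im=snap("wrist","w7.png"); np.save("w7.npy",p,allow_pickle=True)
c=im[100:200,240:400]; cv2.imwrite("pics/w7c.png",cv2.resize(c,None,fx=4,fy=4,interpolation=cv2.INTER_CUBIC))
show()
```

```text
t 7.85 tcp [ 0.3554 -0.3538  0.1005] F [ 0.39 -0.02  0.94] op 0.024
R [[-0.999, -0.012, 0.034], [-0.034, 0.012, -0.999], [0.012, -1.0, -0.012]]
t 7.9 tcp [ 0.3554 -0.3538  0.1006] F [-0.1  -0.07  1.13] op 0.0238
R [[-0.999, -0.012, 0.034], [-0.034, 0.012, -0.999], [0.012, -1.0, -0.012]]
```

View pics/w7c.png

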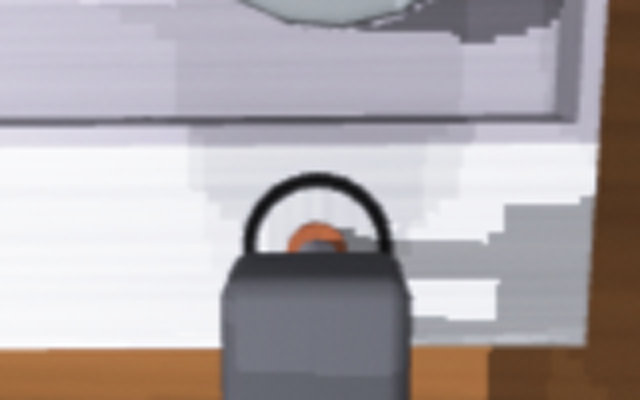

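Request:
carry_out --increments '[{"linear":[0,0,0],"yaw":0},{"linear":[0,0,0],"yaw":0},{"linear":[0,0,0],"yaw":0},{"linear":[0,0,0],"yaw":0},{"linear":[0,0,0],"yaw":0}]'

```text
t: 8.52
tool_pos: [0.3554, -0.3538, 0.1007]
orientation: [-0.051, 2.223, -2.197]
force: [-0.4, -0.2, 0.4]
opening: 0.0239
```

Request:
carry_out --increments '[{"linear":[0,0,0],"yaw":0},{"linear":[0,0,0],"yaw":0},{"linear":[0,0,0],"yaw":0},{"linear":[0,0,0],"yaw":0}]'

```text
t: 9.02
tool_pos: [0.3554, -0.3538, 0.1007]
orientation: [-0.051, 2.223, -2.197]
force: [-0.6, -0.6, 2.3]
opening: 0.0238
```

Run:
```python
from h import *
show()
to((.3518,-.2687,.125),np.radians(-88))
```

```text
t 9.025 tcp [ 0.3554 -0.3538  0.1007] F [-0.58 -0.62  2.31] op 0.0238
R [[-0.999, -0.012, 0.034], [-0.034, 0.012, -0.999], [0.012, -1.0, -0.012]]
lin [ 0.001  -0.0233 -0.0855]
yaw about y:  -0.0008  q6 0.6531752344979384
```

Request:
carry_out --increments '[{"linear":[0,-0.02,0],"yaw":0},{"linear":[0,-0.022,-0.045],"yaw":0},{"linear":[0,-0.022,-0.085],"yaw":0},{"linear":[0,-0.015,-0.085],"yaw":0},{"linear":[0,-0.01,-0.085],"yaw":0}]'

```text
t: 9.65
tool_pos: [0.3526, -0.2691, 0.1112]
orientation: [-0.051, 2.222, -2.197]
force: [0.0, -0.1, -0.5]
opening: 0.0239
```

Run:
```python
from h import *
show();p,im=snap("wrist","w8.png"); np.save("w8.npy",p,allow_pickle=True)
c=im[100:200,240:400]; cv2.imwrite("pics/w8c.png",cv2.resize(c,None,fx=4,fy=4,interpolation=cv2.INTER_CUBIC))
to((.3527,-.2689,.1007),np.radians(-88))
```

```text
t 9.65 tcp [ 0.3526 -0.2691  0.1112] F [ 0.   -0.07 -0.51] op 0.0239
R [[-0.999, -0.012, 0.035], [-0.035, 0.011, -0.999], [0.012, -1.0, -0.012]]
lin [-0.0006  0.0098 -0.    ]
yaw about y:  -0.0008  q6 0.768776299388694
```

View pics/w8c.png

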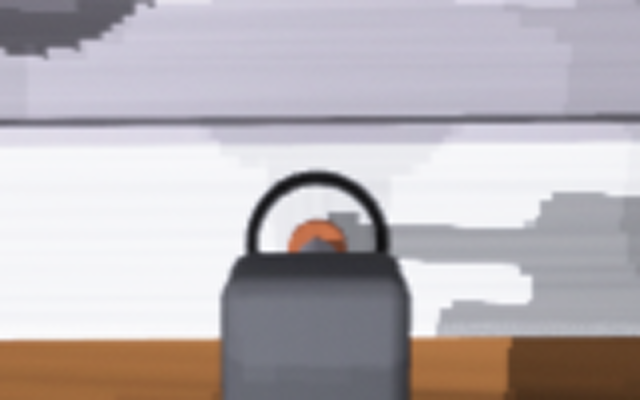

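Request:
carry_out --increments '[{"linear":[-0.001,0.005,0],"yaw":0},{"linear":[-0.001,0.01,0],"yaw":0},{"linear":[-0.001,0.01,0],"yaw":0},{"linear":[-0.001,0.01,0],"yaw":0},{"linear":[-0.001,0.01,0],"yaw":0}]'

```text
t: 10.32
tool_pos: [0.3532, -0.2692, 0.1008]
orientation: [-0.051, 2.223, -2.197]
force: [-1.1, -1.2, 1.0]
opening: 0.0239
```

Request:
carry_out --increments '[{"linear":[0,0,0],"yaw":0},{"linear":[0,0,0],"yaw":0},{"linear":[0,0,0],"yaw":0},{"linear":[0,0,0],"yaw":0},{"linear":[0,0,0],"yaw":0}]'

```text
t: 10.95
tool_pos: [0.3532, -0.2692, 0.1008]
orientation: [-0.051, 2.223, -2.197]
force: [-0.9, -1.4, 1.2]
opening: 0.024
```

Request:
carry_out --increments '[{"linear":[0,0,0],"yaw":0},{"linear":[0,0,0],"yaw":0}]'

```text
t: 11.2
tool_pos: [0.3533, -0.2692, 0.1008]
orientation: [-0.051, 2.223, -2.197]
force: [-1.0, -0.2, 1.3]
opening: 0.0236
```

Run:
```python
from h import *
p,im=snap("wrist","w9.png");c=im[100:200,240:400]; cv2.imwrite("pics/w9c.png",cv2.resize(c,None,fx=4,fy=4,interpolation=cv2.INTER_CUBIC))
show();to((.3490+.0005,-.184,.1007),np.radians(-88))
```

```text
t 11.25 tcp [ 0.3533 -0.2692  0.1008] F [-0.72 -0.24  1.65] op 0.0242
R [[-0.999, -0.012, 0.034], [-0.034, 0.012, -0.999], [0.012, -1.0, -0.012]]
lin [ 0.0009  0.0012 -0.0852]
yaw about y:  -0.001  q6 0.7703754456163073
```

View pics/w9c.png

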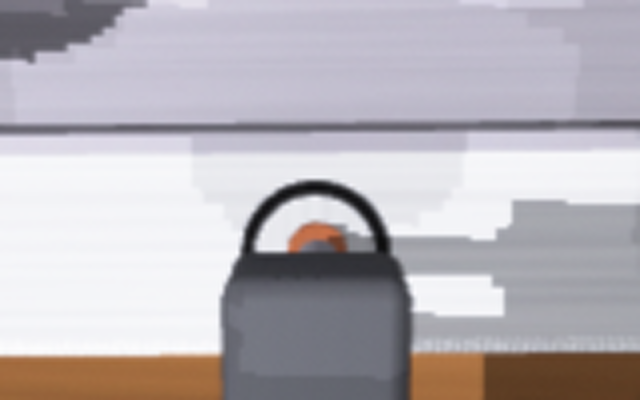

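Request:
carry_out --increments '[{"linear":[0,-0.02,0],"yaw":0},{"linear":[0.001,-0.022,-0.045],"yaw":0},{"linear":[0.001,-0.022,-0.085],"yaw":0},{"linear":[0.001,-0.015,-0.085],"yaw":0},{"linear":[0.001,-0.01,-0.085],"yaw":0}]'

```text
t: 11.88
tool_pos: [0.3494, -0.1844, 0.1113]
orientation: [-0.052, 2.223, -2.197]
force: [-0.1, -0.3, -1.0]
opening: 0.0234
```

Run:
```python
from h import *
show();p,im=snap("wrist","w10.png"); 
c=im[100:200,240:400]; cv2.imwrite("pics/w10c.png",cv2.resize(c,None,fx=4,fy=4,interpolation=cv2.INTER_CUBIC))
```

```text
t 11.875 tcp [ 0.3494 -0.1844  0.1113] F [-0.06 -0.33 -1.02] op 0.0234
R [[-0.999, -0.013, 0.035], [-0.035, 0.012, -0.999], [0.012, -1.0, -0.012]]
```

View pics/w10c.png

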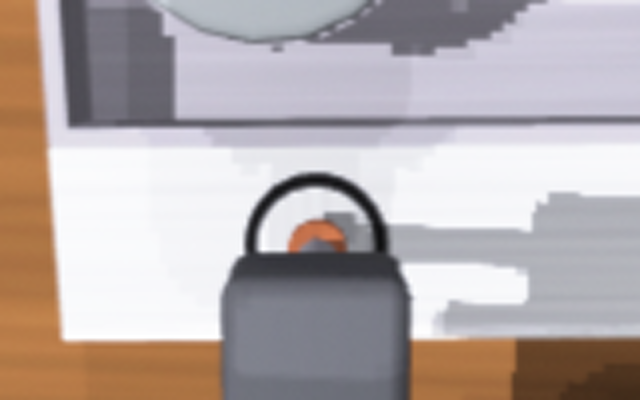

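Request:
carry_out --increments '[{"linear":[-0.001,0.005,0],"yaw":0},{"linear":[-0.001,0.01,0],"yaw":0},{"linear":[-0.001,0.01,0],"yaw":0},{"linear":[-0.001,0.01,0],"yaw":0},{"linear":[-0.001,0.01,0],"yaw":0}]'

```text
t: 12.55
tool_pos: [0.35, -0.1845, 0.1009]
orientation: [-0.052, 2.224, -2.197]
force: [0.6, -1.2, 0.9]
opening: 0.0237
```

Request:
carry_out --increments '[{"linear":[0,0,0],"yaw":0},{"linear":[0,0,0],"yaw":0},{"linear":[0,0,0],"yaw":0},{"linear":[0,0,0],"yaw":0},{"linear":[0,0,0],"yaw":0}]'

```text
t: 13.18
tool_pos: [0.3501, -0.1845, 0.1009]
orientation: [-0.052, 2.224, -2.197]
force: [-0.3, -0.3, 0.2]
opening: 0.0239
```

Request:
carry_out --increments '[{"linear":[0,0,0],"yaw":0},{"linear":[0,0,0],"yaw":0}]'

```text
t: 13.42
tool_pos: [0.35, -0.1845, 0.1009]
orientation: [-0.052, 2.224, -2.197]
force: [-0.6, -0.9, 0.9]
opening: 0.0237
```

Request:
carry_out --increments '[{"linear":[0,-0.02,0],"yaw":0},{"linear":[0,-0.06,0],"yaw":0},{"linear":[0,-0.1,0],"yaw":0},{"linear":[-0.02,-0.1,-0.04],"yaw":0},{"linear":[-0.05,-0.1,-0.09],"yaw":0}]'

```text
t: 14.05
tool_pos: [0.3987, -0.0937, 0.2019]
orientation: [-0.047, 2.225, -2.199]
force: [0.0, -1.2, -1.6]
opening: 0.024
```

Run:
```python
from h import *
show();to((.4737,.0206,.197),np.radians(-88))
```

```text
t 14.05 tcp [ 0.3987 -0.0937  0.2019] F [ 0.04 -1.2  -1.59] op 0.024
R [[-0.999, -0.012, 0.031], [-0.031, 0.012, -0.999], [0.012, -1.0, -0.012]]
lin [-0.0785  0.0053 -0.1119]
yaw about y:  -0.0041  q6 1.1774840298770874
```

Request:
carry_out --increments '[{"linear":[-0.03,0,-0.045],"yaw":-0.004},{"linear":[-0.06,0,-0.085],"yaw":-0.004},{"linear":[-0.0785,0.005,-0.112],"yaw":-0.004},{"linear":[-0.0785,0.005,-0.112],"yaw":-0.004}]'

```text
t: 14.55
tool_pos: [0.4736, 0.0226, 0.1962]
orientation: [-0.058, 2.223, -2.195]
force: [0.1, -0.7, -1.7]
opening: 0.0239
```

Run:
```python
from h import *
show();p,im=snap("wrist","w11.png");np.save("w11.npy",p,allow_pickle=True)
show();to((.4737,.0206,.125),np.radians(-88))
```

```text
t 14.55 tcp [0.4736 0.0226 0.1962] F [ 0.07 -0.69 -1.69] op 0.0239
R [[-0.999, -0.014, 0.038], [-0.038, 0.012, -0.999], [0.014, -1.0, -0.013]]
t 14.6 tcp [0.4732 0.0214 0.1965] F [-0.07  0.11 -1.09] op 0.0238
R [[-0.999, -0.014, 0.037], [-0.037, 0.012, -0.999], [0.014, -1.0, -0.012]]
lin [-0.0015  0.0714  0.0017]
yaw about y:  0.0022  q6 1.4613506938174359
```

View pics/w11.png

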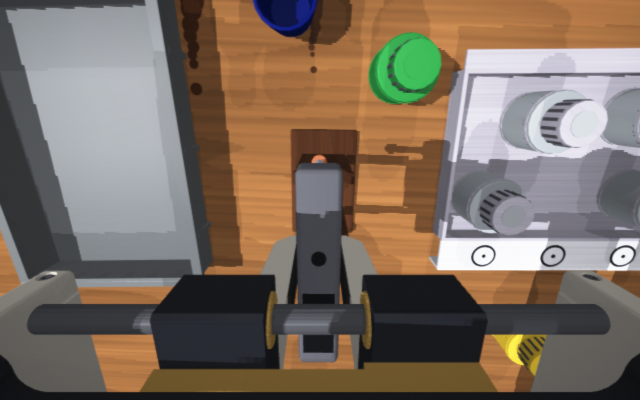

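Request:
carry_out --increments '[{"linear":[-0.001,0.03,0.001],"yaw":0.002},{"linear":[-0.0015,0.06,0.0015],"yaw":0.002},{"linear":[-0.0015,0.071,0.0017],"yaw":0.002},{"linear":[-0.0015,0.071,0.0017],"yaw":0.002}]'

```text
t: 15.1
tool_pos: [0.473, 0.02, 0.1251]
orientation: [-0.055, 2.225, -2.199]
force: [0.2, -0.3, -1.5]
opening: 0.0241
```

Run:
```python
from h import *
show();to((.4737,.0207,.099),np.radians(-88))
```

```text
t 15.1 tcp [0.473  0.02   0.1251] F [ 0.24 -0.3  -1.45] op 0.0241
R [[-0.999, -0.016, 0.034], [-0.034, 0.012, -0.999], [0.015, -1.0, -0.012]]
lin [-0.0011  0.0261 -0.0004]
yaw about y:  -0.0008  q6 1.459863474780164
```

Request:
carry_out --increments '[{"linear":[-0.0005,0.01,-0.0002],"yaw":0},{"linear":[-0.001,0.02,-0.0004],"yaw":0},{"linear":[-0.001,0.026,-0.0004],"yaw":0},{"linear":[-0.001,0.027,-0.0004],"yaw":0},{"linear":[-0.001,0.027,-0.0004],"yaw":0}]'

```text
t: 15.72
tool_pos: [0.4736, 0.0208, 0.0982]
orientation: [-0.055, 2.225, -2.198]
force: [0.1, -0.2, -0.5]
opening: 0.0241
```

Run:
```python
from h import *
show();to((.4737,.0207,.0976),np.radians(-88))
```

```text
t 15.725 tcp [0.4736 0.0208 0.0982] F [ 0.08 -0.15 -0.47] op 0.0241
R [[-0.999, -0.016, 0.034], [-0.034, 0.012, -0.999], [0.015, -1.0, -0.012]]
lin [-0.0001  0.0006  0.0001]
yaw about y:  -0.0008  q6 1.4609147554167747
```

Force rose by about 1 N, so it is resting on its seat. Open (rows with time), then look.

Request:
carry_out --increments '[{"linear":[0,0.0005,0],"yaw":0},{"linear":[0,0.0005,0],"yaw":0},{"linear":[0,0.0005,0],"yaw":0},{"linear":[0,0.0005,0],"yaw":0},{"linear":[0,0.0005,0],"yaw":0}]' --gripper 1

```text
t: 16.35
tool_pos: [0.4736, 0.0208, 0.0977]
orientation: [-0.055, 2.225, -2.198]
force: [0.0, -0.6, 0.6]
opening: 0.0694
```

Request:
carry_out --increments '[{"linear":[0,0,0],"yaw":0},{"linear":[0,0,0],"yaw":0},{"linear":[0,-0.03,0],"yaw":0},{"linear":[0,-0.08,0],"yaw":0},{"linear":[0,-0.13,0],"yaw":0}]'

```text
t: 16.98
tool_pos: [0.4752, 0.0193, 0.2288]
orientation: [-0.056, 2.225, -2.199]
force: [1.6, -0.3, 0.1]
opening: 0.0929
```

Request:
carry_out --increments '[{"linear":[0.01,-0.05,0],"yaw":0},{"linear":[0.02,-0.09,0],"yaw":0},{"linear":[0.02,-0.09,0],"yaw":0}]'

```text
t: 17.35
tool_pos: [0.4581, 0.0174, 0.3235]
orientation: [-0.047, 2.221, -2.196]
force: [-0.3, -0.3, 0.0]
opening: 0.0927
```

Run:
```python
from h import *
show();p,im=snap("wrist","w12.png");np.save("w12.npy",p,allow_pickle=True)
```

```text
t 17.35 tcp [0.4581 0.0174 0.3235] F [-0.31 -0.28  0.03] op 0.0927
R [[-0.999, -0.009, 0.034], [-0.034, 0.011, -0.999], [0.009, -1.0, -0.011]]
```

View pics/w12.png

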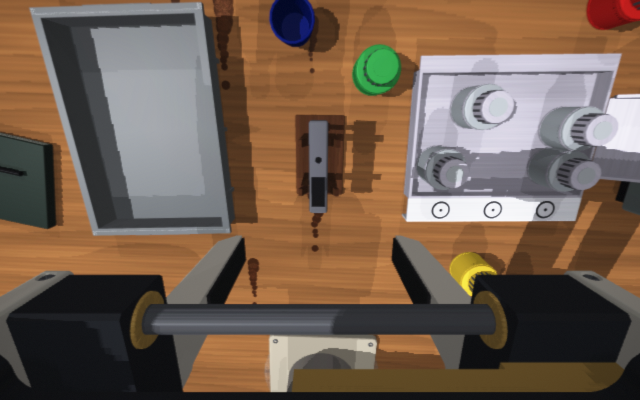

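Run:
```python
from h import *
to((.47,-.26,.32),np.radians(-90))
```

```text
lin [-0.003  -0.0025  0.2777]
yaw about y:  0.0342  q6 1.4557812928414888
```

Request:
carry_out --increments '[{"linear":[0,0,0.05],"yaw":0.034},{"linear":[0,0,0.11],"yaw":0.034},{"linear":[-0.003,0,0.17],"yaw":0.034},{"linear":[-0.003,0,0.23],"yaw":0.034},{"linear":[-0.003,-0.003,0.278],"yaw":0.034}]'

```text
t: 18.02
tool_pos: [0.4691, -0.2622, 0.3179]
orientation: [0.016, -2.228, 2.198]
force: [0.4, 0.7, 0.3]
opening: 0.093
```

Run:
```python
from h import *
show();p,im=snap("wrist","w13.png");np.save("w13.npy",p,allow_pickle=True)
cv2.imwrite("pics/w13c.png",cv2.resize(im[40:240,200:460],None,fx=3,fy=3,interpolation=cv2.INTER_CUBIC))
```

```text
t 18.025 tcp [ 0.4691 -0.2622  0.3179] F [0.37 0.72 0.34] op 0.093
R [[-1.0, -0.016, -0.001], [0.001, 0.013, -1.0], [0.016, -1.0, -0.013]]
```

View pics/w13c.png

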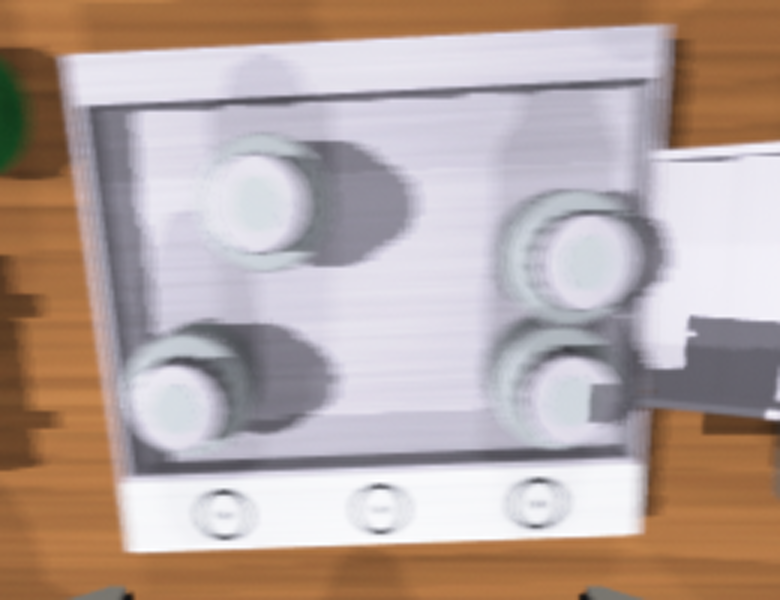

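Request:
carry_out --increments '[{"linear":[0,0,0],"yaw":0},{"linear":[0,0,0],"yaw":0}]'

```text
t: 18.32
tool_pos: [0.468, -0.2663, 0.3159]
orientation: [0.016, -2.224, 2.197]
force: [-0.7, -0.4, -0.2]
opening: 0.0928
```

Run:
```python
from h import *
show();p,im=snap("wrist","w14.png");np.save("w14.npy",p,allow_pickle=True)
cv2.imwrite("pics/w14c.png",cv2.resize(im[40:240,200:460],None,fx=3,fy=3,interpolation=cv2.INTER_CUBIC))
```

```text
t 18.325 tcp [ 0.468  -0.2663  0.3159] F [-0.72 -0.41 -0.23] op 0.0928
R [[-1.0, -0.018, -0.004], [0.004, 0.012, -1.0], [0.018, -1.0, -0.012]]
```

View pics/w14c.png

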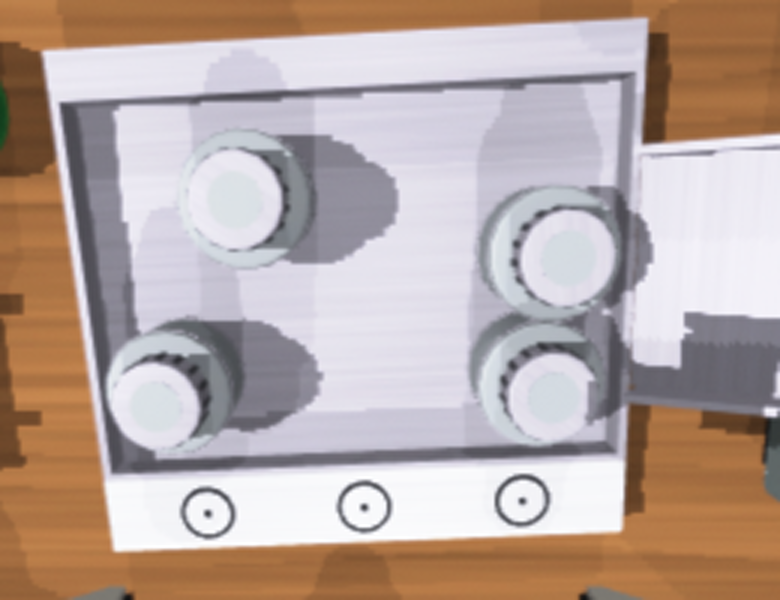

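Run:
```python
from h import *
p=np.load("w14.npy",allow_pickle=True).item()
k=lambda x,y,s,u,v:((x+.5)/s-.5+u,(y+.5)/s-.5+v)
for n,a in zip("ABCD",[(236,200),(567,257),(156,405),(549,396)]):
  print(n,pl(p,*k(*a,3,200,40),.081).round(4))
print("spots",[pl(p,*k(*a,3,200,40),.03).round(4) for a in [(522,500),(364,506),(208,513)]])
to((.548,-.2145,.11),np.radians(-90))
```

```text
A [ 0.5541 -0.2126  0.081 ]
B [ 0.53   -0.3556  0.081 ]
C [ 0.4645 -0.1715  0.081 ]
D [ 0.4685 -0.3518  0.081 ]
spots [array([ 0.4005, -0.352 ,  0.03  ]), array([ 0.3971, -0.2671,  0.03  ]), array([ 0.393 , -0.1825,  0.03  ])]
lin [-0.0832  0.2057 -0.0492]
yaw about y:  -0.0029  q6 0.9621670441754131
```

Run:
```python
import cv2
a=cv2.imread("pics/scene0.png")[110:240,140:260]; b=cv2.imread("pics/side0.png")[90:210,290:420]
cv2.imwrite("pics/chA.png",cv2.resize(a,None,fx=4.5,fy=4.5,interpolation=cv2.INTER_CUBIC)); cv2.imwrite("pics/chB.png",cv2.resize(b,None,fx=4.5,fy=4.5,interpolation=cv2.INTER_CUBIC))
```

```text
(no output)
```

View pics/chA.png

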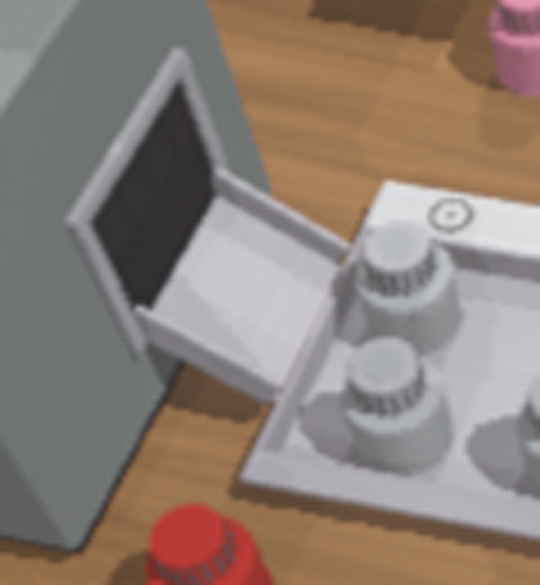

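View pics/chB.png

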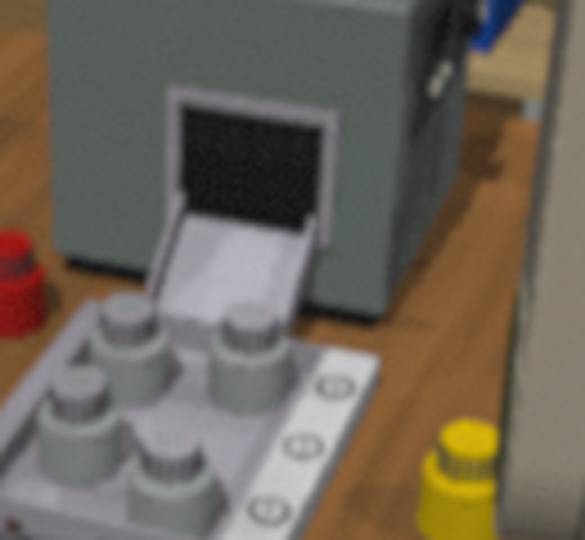

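Run:
```python
from h import *
p=robot.camera_params("scene"); q=robot.camera_params("side")
for n,a,b in [("railN",(220,175),(315,222)),("railF",(140,312),(182,200)),("frN",(180,50),(335,115)),("frF",(70,220),(170,90))]:
    X,e=tri(p,(140+a[0]/4.5,110+a[1]/4.5),q,(290+b[0]/4.5,90+b[1]/4.5)); print(n,X.round(3),round(e,3))
```

```text
railN [ 0.46  -0.471  0.099] 0.003
railF [ 0.574 -0.468  0.097] 0.002
frN [ 0.449 -0.475  0.194] 0.001
frF [ 0.588 -0.472  0.192] 0.0
```

Run:
```python
from h import *
to((.5545,-.2126,.12),np.radians(-90))
to((.5545,-.2126,.067),np.radians(-90))
```

```text
lin [-0.0895  0.1956 -0.0512]
yaw about y:  -0.0029  q6 0.9621670441754131
lin [-0.0904  0.2486 -0.0506]
yaw about y:  -0.0029  q6 0.9621670441754131
```

Request:
carry_out --increments '[{"linear":[-0.03,0.05,-0.02],"yaw":0},{"linear":[-0.06,0.1,-0.04],"yaw":0},{"linear":[-0.09,0.15,-0.051],"yaw":0},{"linear":[-0.09,0.195,-0.051],"yaw":0},{"linear":[-0.09,0.195,-0.051],"yaw":0}]' --gripper 0.7 --newtons 30

```text
t: 19.0
tool_pos: [0.5522, -0.2097, 0.1162]
orientation: [0.028, -2.226, 2.191]
force: [-0.1, -0.3, 0.9]
opening: 0.0653
```

Run:
```python
from h import *
show();p,im=snap("wrist","w15.png");np.save("w15.npy",p,allow_pickle=True)
to((.5545,-.2126,.067),np.radians(-90))
```

```text
t 19.0 tcp [ 0.5522 -0.2097  0.1162] F [-0.14 -0.29  0.9 ] op 0.0653
R [[-1.0, -0.026, -0.001], [0.0, 0.016, -1.0], [0.026, -1.0, -0.016]]
lin [-0.0017  0.0525  0.0023]
yaw about y:  -0.0013  q6 1.1187617957569314
```

View pics/w15.png

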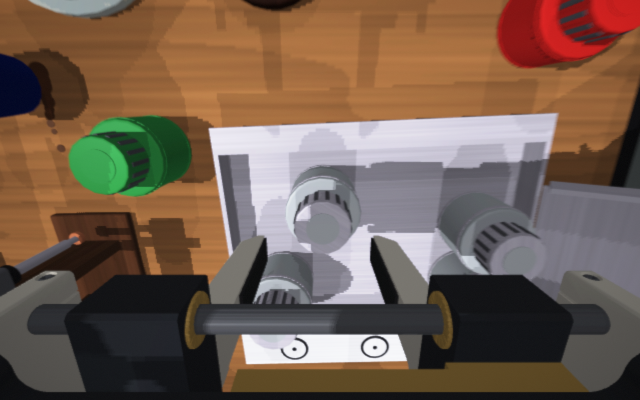

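Run:
```python
from h import *
p=np.load("w15.npy",allow_pickle=True).item()
print(pl(p,322.5,227,.081).round(4)); show()
print("C",pl(p,285,322,.081).round(4),"B",pl(p,516,253,.081).round(4))
```

```text
[ 0.5558 -0.2122  0.081 ]
t 19.05 tcp [ 0.5539 -0.2111  0.1196] F [ 0.77 -0.57  0.21] op 0.065
R [[-1.0, -0.021, -0.001], [0.001, 0.014, -1.0], [0.021, -1.0, -0.014]]
C [ 0.4723 -0.1823  0.081 ] B [ 0.5361 -0.3531  0.081 ]
```

Request:
carry_out --increments '[{"linear":[-0.0027,0.02,0.002],"yaw":0},{"linear":[-0.0027,0.04,0.002],"yaw":0},{"linear":[-0.0027,0.052,0.002],"yaw":0},{"linear":[-0.0027,0.052,0.002],"yaw":0},{"linear":[-0.0027,0.052,0.002],"yaw":0}]'

```text
t: 19.68
tool_pos: [0.5558, -0.2126, 0.068]
orientation: [0.021, -2.225, 2.196]
force: [0.3, -0.1, -0.2]
opening: 0.0652
```

Request:
carry_out --increments '[{"linear":[0,0,0],"yaw":0},{"linear":[0,0,0],"yaw":0},{"linear":[0,0,0],"yaw":0},{"linear":[0,0,0],"yaw":0},{"linear":[0,0,0],"yaw":0}]' --gripper 0

```text
t: 20.3
tool_pos: [0.5562, -0.2126, 0.0684]
orientation: [0.02, -2.225, 2.196]
force: [0.3, 1.5, 3.6]
opening: 0.0414
```

Run:
```python
from h import *
show()
T=np.array([0.5007,0.2815]);a=np.radians(3.5);M=np.array([[np.cos(a),-np.sin(a)],[np.sin(a),np.cos(a)]])
for x in(.075,-.075):
  for y in (.05,-.05): print(x,y,(T+M@[x,y]).round(4))
```

```text
t 20.3 tcp [ 0.5562 -0.2126  0.0684] F [0.34 1.53 3.62] op 0.0414
R [[-1.0, -0.02, -0.001], [0.001, 0.013, -1.0], [0.02, -1.0, -0.013]]
0.075 0.05 [0.5725 0.336 ]
0.075 -0.05 [0.5786 0.2362]
-0.075 0.05 [0.4228 0.3268]
-0.075 -0.05 [0.4289 0.227 ]
```

Request:
carry_out --increments '[{"linear":[0,-0.02,0],"yaw":0},{"linear":[0,-0.06,0],"yaw":0},{"linear":[0,-0.11,0],"yaw":0},{"linear":[0,-0.165,0],"yaw":0},{"linear":[0,-0.165,0],"yaw":0}]'

```text
t: 20.92
tool_pos: [0.5622, -0.2163, 0.241]
orientation: [0.009, -2.225, 2.207]
force: [0.3, -0.6, -2.6]
opening: 0.0416
```

Request:
carry_out --increments '[{"linear":[0,0,-0.05],"yaw":0},{"linear":[0,0,-0.105],"yaw":0},{"linear":[0,0,-0.16],"yaw":0},{"linear":[0,0,-0.22],"yaw":0},{"linear":[0,0,-0.28],"yaw":0}]'

```text
t: 21.55
tool_pos: [0.5615, 0.0654, 0.2422]
orientation: [0.011, -2.224, 2.206]
force: [0.9, 0.1, -1.9]
opening: 0.0413
```

Run:
```python
from h import *
show();to((.5725,.336,.22),np.radians(-90))
```

```text
t 21.55 tcp [0.5615 0.0654 0.2422] F [ 0.95  0.06 -1.93] op 0.0413
R [[-1.0, -0.012, -0.002], [0.002, 0.008, -1.0], [0.012, -1.0, -0.008]]
lin [-0.0108  0.0243 -0.2705]
yaw about y:  -0.0019  q6 1.5922087558907012
```

Request:
carry_out --increments '[{"linear":[-0.003,0,-0.06],"yaw":0},{"linear":[-0.006,0,-0.12],"yaw":0},{"linear":[-0.01,0,-0.18],"yaw":0},{"linear":[-0.01,0,-0.235],"yaw":0},{"linear":[-0.01,0,-0.27],"yaw":0}]'

```text
t: 22.18
tool_pos: [0.5706, 0.3377, 0.2427]
orientation: [0.016, -2.222, 2.207]
force: [-0.5, -0.3, -2.0]
opening: 0.0415
```

Request:
carry_out --increments '[{"linear":[0,0,0],"yaw":0},{"linear":[0,0,0],"yaw":0}]'

```text
t: 22.42
tool_pos: [0.57, 0.337, 0.2413]
orientation: [0.018, -2.22, 2.207]
force: [0.2, -0.5, -2.6]
opening: 0.0414
```

Run:
```python
from h import *
show();p,im=snap("wrist","w16.png");np.save("w16.npy",p,allow_pickle=True)
to((.5725,.336,.10),np.radians(-90))
```

```text
t 22.425 tcp [0.57   0.337  0.2413] F [ 0.19 -0.55 -2.59] op 0.0414
R [[-1.0, -0.016, 0.0], [-0.0, 0.006, -1.0], [0.016, -1.0, -0.006]]
lin [-0.0043  0.1417  0.0013]
yaw about y:  -0.0006  q6 2.0204299989798677
```

View pics/w16.png

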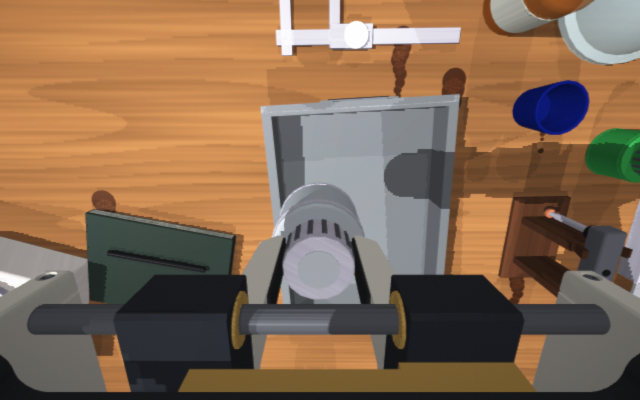

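Run:
```python
from h import *
p=np.load("w16.npy",allow_pickle=True).item()
for a in [(262,107),(460,95),(448,275)]: print(pl(p,*a,.05).round(4))
```

```text
[0.6556 0.4021 0.05  ]
[0.6684 0.1786 0.05  ]
[0.4366 0.16   0.05  ]
```

Request:
carry_out --increments '[{"linear":[-0.004,0.05,0.001],"yaw":0},{"linear":[-0.004,0.1,0.001],"yaw":0},{"linear":[-0.005,0.14,0.001],"yaw":0},{"linear":[-0.005,0.15,0.001],"yaw":0},{"linear":[-0.005,0.15,0.001],"yaw":0}]'

```text
t: 23.1
tool_pos: [0.5734, 0.3355, 0.0922]
orientation: [0.015, -2.219, 2.207]
force: [1.3, 0.4, -3.2]
opening: 0.0415
```

Request:
carry_out --increments '[{"linear":[0,0.008,0],"yaw":0},{"linear":[0,0.014,0],"yaw":0},{"linear":[0,0.018,0],"yaw":0},{"linear":[0,0.018,0],"yaw":0}]'

```text
t: 23.6
tool_pos: [0.5728, 0.3355, 0.0738]
orientation: [0.016, -2.218, 2.207]
force: [0.2, 0.4, -1.9]
opening: 0.0413
```

Run:
```python
from h import *
show()
```

```text
t 23.6 tcp [0.5728 0.3355 0.0738] F [ 0.16  0.38 -1.9 ] op 0.0413
R [[-1.0, -0.016, -0.002], [0.002, 0.005, -1.0], [0.016, -1.0, -0.005]]
```

Request:
carry_out --increments '[{"linear":[0,0.002,0],"yaw":0},{"linear":[0,0.004,0],"yaw":0},{"linear":[0,0.004,0],"yaw":0}]'

```text
t: 23.98
tool_pos: [0.5726, 0.3355, 0.0695]
orientation: [0.017, -2.218, 2.207]
force: [0.1, -0.4, -3.6]
opening: 0.0416
```

Run:
```python
from h import *
show()
```

```text
t 23.975 tcp [0.5726 0.3355 0.0695] F [ 0.07 -0.39 -3.57] op 0.0416
R [[-1.0, -0.017, -0.002], [0.001, 0.005, -1.0], [0.017, -1.0, -0.005]]
```

Request:
carry_out --increments '[{"linear":[0,0.001,0],"yaw":0},{"linear":[0,0.0015,0],"yaw":0},{"linear":[0,0.0015,0],"yaw":0}]'

```text
t: 24.35
tool_pos: [0.5731, 0.3357, 0.0692]
orientation: [0.015, -2.219, 2.207]
force: [-2.4, -0.5, 5.0]
opening: 0.0413
```

Run:
```python
from h import *
show()
```

```text
t 24.35 tcp [0.5731 0.3357 0.0692] F [-2.36 -0.54  5.02] op 0.0413
R [[-1.0, -0.015, -0.002], [0.001, 0.006, -1.0], [0.015, -1.0, -0.006]]
```

Request:
carry_out --increments '[{"linear":[0,0,0],"yaw":0},{"linear":[0,0,0],"yaw":0},{"linear":[0,0,0],"yaw":0},{"linear":[0,-0.01,0],"yaw":0},{"linear":[0,-0.05,0],"yaw":0}]' --gripper 0.7

```text
t: 24.98
tool_pos: [0.5717, 0.3345, 0.1168]
orientation: [0.021, -2.213, 2.207]
force: [-0.4, 1.0, 0.7]
opening: 0.0653
```

Request:
carry_out --increments '[{"linear":[0,-0.06,0],"yaw":0},{"linear":[0,-0.11,0.02],"yaw":0},{"linear":[0,-0.13,0.07],"yaw":0},{"linear":[0,-0.13,0.13],"yaw":0},{"linear":[0,-0.13,0.19],"yaw":0}]'

```text
t: 25.6
tool_pos: [0.5743, 0.1426, 0.2477]
orientation: [0.02, -2.215, 2.208]
force: [1.4, -0.5, -0.2]
opening: 0.0651
```

Run:
```python
from h import *
show();p,im=snap("scene","sc17.png");cv2.imwrite("pics/sc17c.png",cv2.resize(im[130:310,170:510],None,fx=2.3,fy=2.3,interpolation=cv2.INTER_CUBIC))
to((.46,-.176,.25),np.radians(-90))
```

```text
t 25.6 tcp [0.5743 0.1426 0.2477] F [ 1.36 -0.49 -0.24] op 0.0651
R [[-1.0, -0.019, -0.001], [0.001, 0.003, -1.0], [0.019, -1.0, -0.003]]
lin [ 1.13e-01 -1.00e-04  3.12e-01]
yaw about y:  -0.0053  q6 1.7196429994108375
```

View pics/sc17c.png

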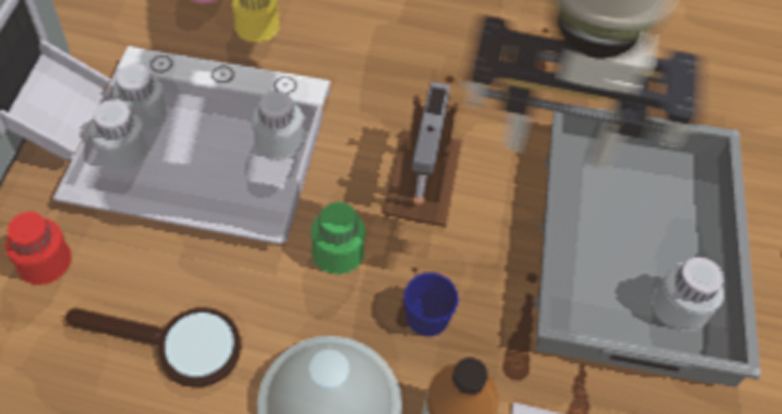

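Request:
carry_out --increments '[{"linear":[0.015,0,0.055],"yaw":0},{"linear":[0.03,0,0.11],"yaw":0},{"linear":[0.05,0,0.165],"yaw":0},{"linear":[0.075,0,0.22],"yaw":0},{"linear":[0.095,0,0.27],"yaw":0}]'

```text
t: 26.28
tool_pos: [0.4773, -0.1356, 0.2505]
orientation: [0.014, -2.208, 2.211]
force: [0.7, -0.8, -0.2]
opening: 0.0652
```

Request:
carry_out --increments '[{"linear":[0.012,0,0.04],"yaw":0},{"linear":[0.012,0.0,0.04],"yaw":0},{"linear":[0.012,0,0.04],"yaw":0}]'

```text
t: 26.65
tool_pos: [0.4654, -0.1753, 0.2513]
orientation: [0.012, -2.208, 2.211]
force: [-0.3, 0.7, -0.4]
opening: 0.0649
```

Run:
```python
from h import *
show();p,im=snap("wrist","w18.png");np.save("w18.npy",p,allow_pickle=True)
```

```text
t 26.65 tcp [ 0.4654 -0.1753  0.2513] F [-0.29  0.7  -0.39] op 0.0649
R [[-1.0, -0.017, -0.006], [0.006, -0.001, -1.0], [0.017, -1.0, 0.001]]
```

View pics/w18.png

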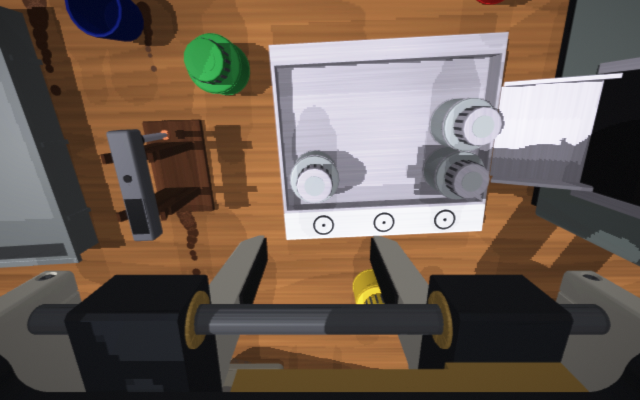

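Run:
```python
from h import *
p=np.load("w18.npy",allow_pickle=True).item()
C=pl(p,314,185,.081);print("C",C.round(4),"B",pl(p,481,126,.081).round(4),"D",pl(p,463,180,.081).round(4))
print("spots",[pl(p,*a,.03).round(4) for a in [(444,219),(383,222),(323,225)]])
to((C[0],C[1],.115),-np.pi/2);to((C[0],C[1],.068),-np.pi/2)
```

```text
C [ 0.4645 -0.1706  0.081 ] B [ 0.5298 -0.3539  0.081 ] D [ 0.4692 -0.3432  0.081 ]
spots [array([ 0.4005, -0.3512,  0.03  ]), array([ 0.3966, -0.2661,  0.03  ]), array([ 0.3927, -0.1819,  0.03  ])]
lin [-0.0013  0.1361 -0.0043]
yaw about y:  -0.0051  q6 1.1201821477987552
lin [-0.0022  0.1831 -0.0044]
yaw about y:  -0.0051  q6 1.1201821477987552
```

Request:
carry_out --increments '[{"linear":[-0.001,0.05,-0.004],"yaw":0},{"linear":[-0.001,0.1,-0.0045],"yaw":0},{"linear":[-0.002,0.145,-0.0045],"yaw":0},{"linear":[-0.002,0.17,-0.0045],"yaw":0},{"linear":[-0.002,0.18,-0.0045],"yaw":0}]'

```text
t: 27.32
tool_pos: [0.4637, -0.1687, 0.0694]
orientation: [0.019, -2.21, 2.21]
force: [0.1, 0.0, -0.1]
opening: 0.0649
```

Run:
```python
from h import *
show();to((.4645,-.1706,.0685),-np.pi/2)
```

```text
t 27.325 tcp [ 0.4637 -0.1687  0.0694] F [ 0.06  0.02 -0.1 ] op 0.0649
R [[-1.0, -0.02, -0.003], [0.003, 0.0, -1.0], [0.02, -1.0, -0.0]]
lin [-0.0009  0.0008  0.0019]
yaw about y:  -0.0031  q6 1.1305060886957998
```

Request:
carry_out --increments '[{"linear":[-0.001,0.001,0.002],"yaw":0},{"linear":[-0.001,0.001,0.002],"yaw":0},{"linear":[-0.001,0.001,0.002],"yaw":0},{"linear":[-0.001,0.001,0.002],"yaw":0},{"linear":[-0.001,0.001,0.002],"yaw":0}]' --gripper 0

```text
t: 27.95
tool_pos: [0.4657, -0.171, 0.0696]
orientation: [0.016, -2.21, 2.211]
force: [-0.2, 2.1, 6.0]
opening: 0.0414
```

Request:
carry_out --increments '[{"linear":[0,-0.02,0],"yaw":0},{"linear":[0,-0.06,0],"yaw":0},{"linear":[0,-0.11,0],"yaw":0},{"linear":[0,-0.165,0],"yaw":0},{"linear":[0,-0.17,0],"yaw":0}]'

```text
t: 28.58
tool_pos: [0.4708, -0.1721, 0.2446]
orientation: [0.008, -2.21, 2.219]
force: [-0.1, -0.9, -3.5]
opening: 0.0409
```

Run:
```python
from h import *
show();to((.5786,.2362,.24),-np.pi/2)
```

```text
t 28.575 tcp [ 0.4708 -0.1721  0.2446] F [-0.12 -0.9  -3.5 ] op 0.0409
R [[-1.0, -0.011, -0.003], [0.003, -0.004, -1.0], [0.011, -1.0, 0.004]]
lin [-0.1064  0.0017 -0.4087]
yaw about y:  -0.0034  q6 1.127796028671005
```

Request:
carry_out --increments '[{"linear":[-0.015,0,-0.05],"yaw":0},{"linear":[-0.03,0,-0.1],"yaw":0},{"linear":[-0.045,0,-0.155],"yaw":0},{"linear":[-0.06,0,-0.21],"yaw":0},{"linear":[-0.075,0,-0.265],"yaw":0}]'

```text
t: 29.2
tool_pos: [0.546, 0.0942, 0.2404]
orientation: [0.011, -2.208, 2.218]
force: [1.5, -0.8, -1.8]
opening: 0.0417
```

Run:
```python
from h import *
show();to((.5786,.2362,.24),-np.pi/2)
```

```text
t 29.2 tcp [0.546  0.0942 0.2404] F [ 1.45 -0.82 -1.79] op 0.0417
R [[-1.0, -0.014, -0.004], [0.004, -0.005, -1.0], [0.013, -1.0, 0.005]]
lin [-0.032  -0.0007 -0.1421]
yaw about y:  -0.0038  q6 1.655351965370107
```

Request:
carry_out --increments '[{"linear":[-0.015,0,-0.06],"yaw":0},{"linear":[-0.03,0,-0.11],"yaw":0},{"linear":[-0.032,0,-0.142],"yaw":0},{"linear":[-0.032,0.02,-0.142],"yaw":0},{"linear":[-0.032,0.05,-0.142],"yaw":0}]'

```text
t: 29.82
tool_pos: [0.5775, 0.2353, 0.1872]
orientation: [0.012, -2.206, 2.219]
force: [0.4, -0.8, -3.1]
opening: 0.0413
```

Run:
```python
from h import *
show();to((.5786,.2362,.09),-np.pi/2)
```

```text
t 29.825 tcp [0.5775 0.2353 0.1872] F [ 0.39 -0.84 -3.14] op 0.0413
R [[-1.0, -0.014, -0.003], [0.003, -0.006, -1.0], [0.014, -1.0, 0.006]]
lin [-0.0025  0.0971 -0.0014]
yaw about y:  -0.0032  q6 1.8795558229050837
```

Request:
carry_out --increments '[{"linear":[-0.0025,0.05,-0.001],"yaw":0},{"linear":[-0.0025,0.09,-0.0014],"yaw":0},{"linear":[-0.0025,0.108,-0.0014],"yaw":0},{"linear":[-0.0025,0.112,-0.0014],"yaw":0},{"linear":[-0.0025,0.112,-0.0014],"yaw":0}]'

```text
t: 30.45
tool_pos: [0.5793, 0.236, 0.0764]
orientation: [0.01, -2.208, 2.219]
force: [-0.3, -0.4, -2.3]
opening: 0.0414
```

Request:
carry_out --increments '[{"linear":[0,0.002,0],"yaw":0},{"linear":[0,0.003,0],"yaw":0},{"linear":[0,0.003,0],"yaw":0}]'

```text
t: 30.82
tool_pos: [0.5796, 0.2361, 0.074]
orientation: [0.009, -2.208, 2.219]
force: [0.1, -0.6, -2.7]
opening: 0.0419
```

Run:
```python
from h import *
show()
```

```text
t 30.825 tcp [0.5796 0.2361 0.074 ] F [ 0.1  -0.59 -2.67] op 0.0419
R [[-1.0, -0.012, -0.003], [0.003, -0.005, -1.0], [0.012, -1.0, 0.005]]
```

Request:
carry_out --increments '[{"linear":[0,0.002,0],"yaw":0},{"linear":[0,0.003,0],"yaw":0},{"linear":[0,0.004,0],"yaw":0},{"linear":[0,0.004,0],"yaw":0}]'

```text
t: 31.32
tool_pos: [0.5799, 0.2362, 0.0706]
orientation: [0.008, -2.209, 2.219]
force: [-0.4, 0.2, 2.4]
opening: 0.0411
```

Run:
```python
from h import *
show()
```

```text
t 31.325 tcp [0.5799 0.2362 0.0706] F [-0.42  0.16  2.37] op 0.0411
R [[-1.0, -0.011, -0.003], [0.004, -0.005, -1.0], [0.011, -1.0, 0.005]]
```

Contact. Release and go back for the next.

Request:
carry_out --increments '[{"linear":[0,0,0],"yaw":0},{"linear":[0,0,0],"yaw":0},{"linear":[0,0,0],"yaw":0},{"linear":[0,-0.01,0],"yaw":0},{"linear":[0,-0.05,0],"yaw":0}]' --gripper 0.7

```text
t: 31.95
tool_pos: [0.5783, 0.2357, 0.1185]
orientation: [0.014, -2.204, 2.219]
force: [0.2, 0.6, 0.8]
opening: 0.0651
```

Request:
carry_out --increments '[{"linear":[0,-0.06,0],"yaw":0},{"linear":[0.01,-0.11,0.02],"yaw":0},{"linear":[0.02,-0.13,0.07],"yaw":0},{"linear":[0.03,-0.13,0.13],"yaw":0},{"linear":[0.04,-0.13,0.19],"yaw":0}]'

```text
t: 32.58
tool_pos: [0.5396, 0.0453, 0.2519]
orientation: [0.013, -2.206, 2.22]
force: [1.0, -0.7, 0.2]
opening: 0.0649
```

Run:
```python
from h import *
show();to((.46,-.33,.25),np.radians(-90))
```

```text
t 32.575 tcp [0.5396 0.0453 0.2519] F [ 0.98 -0.74  0.24] op 0.0649
R [[-1.0, -0.014, -0.003], [0.003, -0.007, -1.0], [0.014, -1.0, 0.007]]
lin [0.0786 0.0055 0.3755]
yaw about y:  -0.0026  q6 1.5671063254714535
```

Request:
carry_out --increments '[{"linear":[0.015,0,0.06],"yaw":0},{"linear":[0.03,0,0.12],"yaw":0},{"linear":[0.045,0,0.18],"yaw":0},{"linear":[0.06,0,0.24],"yaw":0},{"linear":[0.075,0,0.29],"yaw":0}]'

```text
t: 33.2
tool_pos: [0.4631, -0.2467, 0.256]
orientation: [0.011, -2.205, 2.222]
force: [1.4, 0.1, 0.4]
opening: 0.065
```

Request:
carry_out --increments '[{"linear":[0,0,0.08],"yaw":0},{"linear":[0,0,0.08],"yaw":0},{"linear":[0,0,0.08],"yaw":0},{"linear":[0,0,0.08],"yaw":0}]'

```text
t: 33.7
tool_pos: [0.4631, -0.3254, 0.2568]
orientation: [0.011, -2.206, 2.221]
force: [0.3, 0.5, -1.0]
opening: 0.0651
```

Run:
```python
from h import *
show();p,im=snap("wrist","w19.png");np.save("w19.npy",p,allow_pickle=True)
```

```text
t 33.7 tcp [ 0.4631 -0.3254  0.2568] F [ 0.26  0.48 -1.01] op 0.0651
R [[-1.0, -0.013, -0.002], [0.003, -0.007, -1.0], [0.013, -1.0, 0.007]]
```

View pics/w19.png

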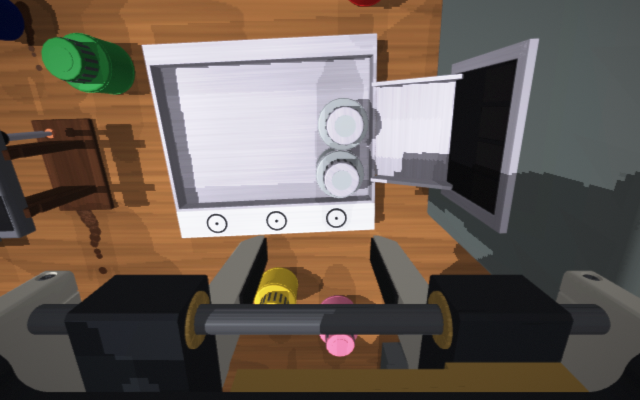

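Run:
```python
from h import *
p=np.load("w19.npy",allow_pickle=True).item()
D=pl(p,342,180,.081);print("B",pl(p,345.5,126.5,.081).round(4),"D",D.round(4))
to((D[0],D[1],.0685),-np.pi/2)
```

```text
B [ 0.5285 -0.3572  0.081 ] D [ 0.4675 -0.3547  0.081 ]
lin [-0.0067  0.1884  0.0281]
yaw about y:  -0.0018  q6 0.8788638797407343
```

Request:
carry_out --increments '[{"linear":[-0.006,0.02,0.028],"yaw":0},{"linear":[-0.006,0.08,0.028],"yaw":0},{"linear":[-0.0065,0.12,0.028],"yaw":0},{"linear":[-0.0065,0.135,0.028],"yaw":0},{"linear":[-0.0065,0.135,0.028],"yaw":0}]'

```text
t: 34.38
tool_pos: [0.4681, -0.3531, 0.1218]
orientation: [0.014, -2.207, 2.221]
force: [-0.3, 0.0, 0.5]
opening: 0.0652
```

Run:
```python
from h import *
show();to((.468,-.3545,.0685),-np.pi/2)
```

```text
t 34.375 tcp [ 0.4681 -0.3531  0.1218] F [-0.28  0.    0.54] op 0.0652
R [[-1.0, -0.014, -0.001], [0.001, -0.006, -1.0], [0.014, -1.0, 0.006]]
lin [-0.0006  0.0533  0.0011]
yaw about y:  -0.0006  q6 0.8497316935500815
```

Request:
carry_out --increments '[{"linear":[-0.0006,0.02,0.001],"yaw":0},{"linear":[-0.0006,0.04,0.001],"yaw":0},{"linear":[-0.0006,0.053,0.001],"yaw":0},{"linear":[-0.0006,0.053,0.001],"yaw":0},{"linear":[-0.0006,0.053,0.001],"yaw":0}]'

```text
t: 35.0
tool_pos: [0.4681, -0.3547, 0.0692]
orientation: [0.014, -2.207, 2.222]
force: [-1.2, 0.3, -0.1]
opening: 0.0654
```

Request:
carry_out --increments '[{"linear":[0,0,0],"yaw":0},{"linear":[0,0,0],"yaw":0},{"linear":[0,0,0],"yaw":0},{"linear":[0,0,0],"yaw":0},{"linear":[0,0,0],"yaw":0}]' --gripper 0

```text
t: 35.62
tool_pos: [0.4684, -0.3548, 0.0696]
orientation: [0.013, -2.207, 2.222]
force: [-1.1, 2.3, 3.0]
opening: 0.0414
```

Request:
carry_out --increments '[{"linear":[0,-0.02,0],"yaw":0},{"linear":[0,-0.06,0],"yaw":0},{"linear":[0,-0.11,0],"yaw":0},{"linear":[0,-0.165,0],"yaw":0},{"linear":[0,-0.17,-0.03],"yaw":0}]'

```text
t: 36.25
tool_pos: [0.4724, -0.3263, 0.2466]
orientation: [0.003, -2.202, 2.233]
force: [0.1, 0.4, -2.0]
opening: 0.0413
```

Run:
```python
from h import *
show();to((.4228,.3268,.24),-np.pi/2)
```

```text
t 36.25 tcp [ 0.4724 -0.3263  0.2466] F [ 0.11  0.41 -2.02] op 0.0413
R [[-1.0, -0.005, -0.003], [0.003, -0.014, -1.0], [0.005, -1.0, 0.014]]
lin [ 0.0514 -0.0022 -0.653 ]
yaw about y:  -0.0028  q6 0.8891134306957248
```

Request:
carry_out --increments '[{"linear":[0.005,0,-0.06],"yaw":0},{"linear":[0.01,0,-0.12],"yaw":0},{"linear":[0.015,0,-0.18],"yaw":0},{"linear":[0.02,0,-0.24],"yaw":0},{"linear":[0.025,0,-0.3],"yaw":0}]'

```text
t: 36.88
tool_pos: [0.4477, -0.0246, 0.2437]
orientation: [0.0, -2.202, 2.234]
force: [1.2, 1.4, -2.6]
opening: 0.0417
```

Request:
carry_out --increments '[{"linear":[0.005,0,-0.06],"yaw":0},{"linear":[0.01,0,-0.12],"yaw":0},{"linear":[0.015,0,-0.18],"yaw":0},{"linear":[0.02,0,-0.24],"yaw":0},{"linear":[0.025,0,-0.3],"yaw":0}]'

```text
t: 37.5
tool_pos: [0.4232, 0.2774, 0.2408]
orientation: [-0.001, -2.204, 2.234]
force: [1.1, -0.2, -2.5]
opening: 0.0414
```

Run:
```python
from h import *
show();to((.4228,.3268,.2),-np.pi/2)
```

```text
t 37.5 tcp [0.4232 0.2774 0.2408] F [ 1.08 -0.18 -2.52] op 0.0414
R [[-1.0, -0.002, -0.003], [0.003, -0.014, -1.0], [0.002, -1.0, 0.014]]
lin [ 0.0004  0.0401 -0.0499]
yaw about y:  -0.0032  q6 2.0612013101176654
```

Request:
carry_out --increments '[{"linear":[0,0,-0.045],"yaw":0},{"linear":[0,0.04,-0.05],"yaw":0},{"linear":[0,0.09,-0.051],"yaw":0},{"linear":[0,0.11,-0.051],"yaw":0},{"linear":[0,0.11,-0.051],"yaw":0}]'

```text
t: 38.12
tool_pos: [0.4217, 0.3261, 0.1288]
orientation: [0.003, -2.199, 2.235]
force: [-0.1, -1.5, -1.8]
opening: 0.0416
```

Run:
```python
from h import *
show();to((.4228,.3268,.0703),-np.pi/2)
p,im=snap("wrist","w20.png")
```

```text
t 38.125 tcp [0.4217 0.3261 0.1288] F [-0.14 -1.47 -1.81] op 0.0416
R [[-1.0, -0.006, -0.003], [0.003, -0.016, -1.0], [0.006, -1.0, 0.016]]
lin [-0.0014  0.0584 -0.0017]
yaw about y:  -0.0031  q6 2.145499273165247
```

View pics/w20.png

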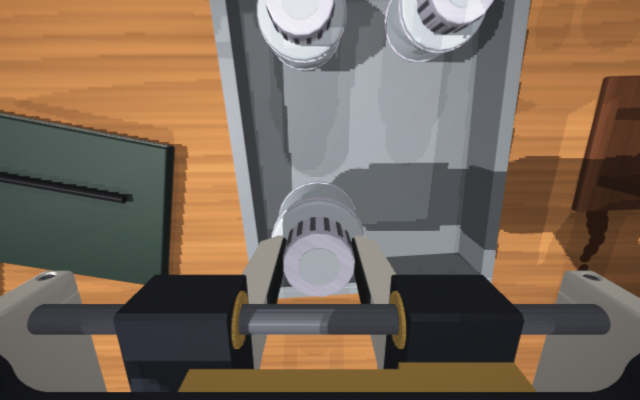

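Request:
carry_out --increments '[{"linear":[-0.001,0.02,-0.0015],"yaw":0},{"linear":[-0.0014,0.04,-0.0017],"yaw":0},{"linear":[-0.0014,0.053,-0.0017],"yaw":0},{"linear":[-0.0014,0.055,-0.0017],"yaw":0},{"linear":[-0.0014,0.055,-0.0017],"yaw":0}]'

```text
t: 38.8
tool_pos: [0.4245, 0.3279, 0.076]
orientation: [-0.001, -2.203, 2.234]
force: [0.4, 0.3, -1.8]
opening: 0.0413
```

Request:
carry_out --increments '[{"linear":[0,0.001,0],"yaw":0},{"linear":[0,0.002,0],"yaw":0},{"linear":[0,0.003,0],"yaw":0},{"linear":[0,0.003,0],"yaw":0}]'

```text
t: 39.3
tool_pos: [0.4244, 0.3278, 0.073]
orientation: [-0.001, -2.203, 2.234]
force: [0.1, -0.2, -2.1]
opening: 0.0415
```

Run:
```python
from h import *
show()
```

```text
t 39.3 tcp [0.4244 0.3278 0.073 ] F [ 0.13 -0.2  -2.13] op 0.0415
R [[-1.0, -0.002, -0.003], [0.003, -0.014, -1.0], [0.002, -1.0, 0.014]]
```

Request:
carry_out --increments '[{"linear":[0,0.001,0],"yaw":0},{"linear":[0,0.002,0],"yaw":0},{"linear":[0,0.003,0],"yaw":0},{"linear":[0,0.003,0],"yaw":0}]'

```text
t: 39.8
tool_pos: [0.4249, 0.3278, 0.0705]
orientation: [-0.002, -2.204, 2.234]
force: [-0.4, -1.3, 2.4]
opening: 0.0417
```

Run:
```python
from h import *
show()
```

```text
t 39.8 tcp [0.4249 0.3278 0.0705] F [-0.36 -1.25  2.37] op 0.0417
R [[-1.0, -0.002, -0.003], [0.003, -0.014, -1.0], [0.002, -1.0, 0.014]]
```

Contact; release, last one (B).

Request:
carry_out --increments '[{"linear":[0,0,0],"yaw":0},{"linear":[0,0,0],"yaw":0},{"linear":[0,0,0],"yaw":0},{"linear":[0,-0.01,0],"yaw":0},{"linear":[0,-0.05,0],"yaw":0}]' --gripper 0.7

```text
t: 40.42
tool_pos: [0.4231, 0.3273, 0.1189]
orientation: [0.003, -2.198, 2.235]
force: [-0.7, 0.1, -0.1]
opening: 0.0651
```

Request:
carry_out --increments '[{"linear":[0,-0.06,0],"yaw":0},{"linear":[0,-0.11,0.02],"yaw":0},{"linear":[-0.01,-0.13,0.07],"yaw":0},{"linear":[-0.02,-0.13,0.13],"yaw":0},{"linear":[-0.03,-0.13,0.19],"yaw":0}]'

```text
t: 41.05
tool_pos: [0.4536, 0.138, 0.2533]
orientation: [0.002, -2.2, 2.236]
force: [0.8, -0.2, 0.4]
opening: 0.065
```

Request:
carry_out --increments '[{"linear":[-0.01,0,0.06],"yaw":0},{"linear":[-0.02,0,0.12],"yaw":0},{"linear":[-0.03,0,0.18],"yaw":0},{"linear":[-0.04,0,0.24],"yaw":0},{"linear":[-0.05,0,0.3],"yaw":0}]'

```text
t: 41.68
tool_pos: [0.503, -0.1642, 0.2591]
orientation: [0.0, -2.201, 2.237]
force: [0.7, 0.7, -0.2]
opening: 0.0652
```

Run:
```python
from h import *
show();to((.5285,-.33,.25),np.radians(-90))
```

```text
t 41.675 tcp [ 0.503  -0.1642  0.2591] F [ 0.7   0.73 -0.24] op 0.0652
R [[-1.0, -0.003, -0.002], [0.002, -0.017, -1.0], [0.003, -1.0, 0.017]]
lin [-0.0259  0.0118  0.1656]
yaw about y:  -0.0023  q6 1.172135767809375
```

Request:
carry_out --increments '[{"linear":[-0.01,0,0.06],"yaw":0},{"linear":[-0.02,0,0.12],"yaw":0},{"linear":[-0.026,0,0.165],"yaw":0},{"linear":[-0.026,0,0.165],"yaw":0},{"linear":[-0.026,0,0.165],"yaw":0}]'

```text
t: 42.3
tool_pos: [0.5286, -0.3288, 0.262]
orientation: [-0.0, -2.201, 2.237]
force: [-0.9, -0.1, 0.8]
opening: 0.0652
```

Run:
```python
from h import *
show();p,im=snap("wrist","w21.png");np.save("w21.npy",p,allow_pickle=True)
```

```text
t 42.3 tcp [ 0.5286 -0.3288  0.262 ] F [-0.85 -0.09  0.79] op 0.0652
R [[-1.0, -0.003, -0.003], [0.003, -0.016, -1.0], [0.002, -1.0, 0.016]]
```

View pics/w21.png

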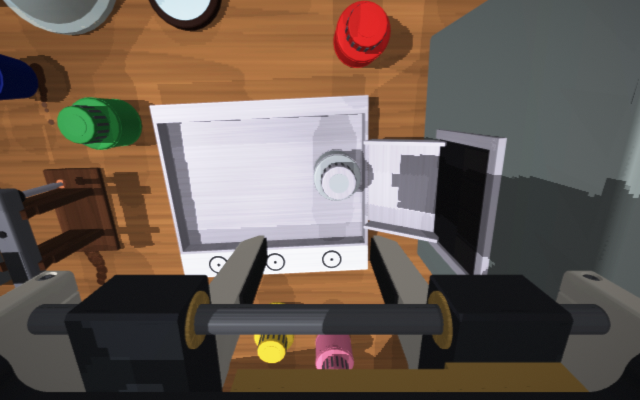

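Run:
```python
from h import *
p=np.load("w21.npy",allow_pickle=True).item()
D=pl(p,339.5,181.5,.081);print("B",D.round(4))
to((D[0],D[1],.0685),-np.pi/2)
```

```text
B [ 0.5316 -0.3573  0.081 ]
lin [-0.0034  0.1941  0.0259]
yaw about y:  -0.0018  q6 0.9430040244391833
```

Request:
carry_out --increments '[{"linear":[-0.002,0.02,0.026],"yaw":0},{"linear":[-0.002,0.08,0.026],"yaw":0},{"linear":[-0.002,0.12,0.026],"yaw":0},{"linear":[-0.002,0.14,0.026],"yaw":0},{"linear":[-0.002,0.14,0.026],"yaw":0}]'

```text
t: 42.98
tool_pos: [0.53, -0.3553, 0.1219]
orientation: [0.003, -2.203, 2.236]
force: [-0.3, -0.3, 0.8]
opening: 0.0649
```

Run:
```python
from h import *
show();to((.530,-.357,.0685),-np.pi/2)
```

```text
t 42.975 tcp [ 0.53   -0.3553  0.1219] F [-0.28 -0.27  0.76] op 0.0649
R [[-1.0, -0.004, -0.001], [0.001, -0.015, -1.0], [0.004, -1.0, 0.015]]
lin [-0.0002  0.0534  0.0009]
yaw about y:  -0.0007  q6 0.9120896215076508
```

Request:
carry_out --increments '[{"linear":[0,0.02,0.001],"yaw":0},{"linear":[0,0.04,0.001],"yaw":0},{"linear":[0,0.053,0.001],"yaw":0},{"linear":[0,0.053,0.001],"yaw":0},{"linear":[0,0.053,0.001],"yaw":0}]'

```text
t: 43.6
tool_pos: [0.53, -0.3573, 0.0693]
orientation: [0.003, -2.202, 2.236]
force: [0.5, 0.5, 0.4]
opening: 0.0651
```

Request:
carry_out --increments '[{"linear":[0,0,0],"yaw":0},{"linear":[0,0,0],"yaw":0},{"linear":[0,0,0],"yaw":0},{"linear":[0,0,0],"yaw":0},{"linear":[0,0,0],"yaw":0}]' --gripper 0

```text
t: 44.22
tool_pos: [0.5304, -0.3572, 0.0697]
orientation: [0.003, -2.203, 2.237]
force: [-0.0, 2.1, 2.9]
opening: 0.0414
```

Request:
carry_out --increments '[{"linear":[0,-0.02,0],"yaw":0},{"linear":[0,-0.06,0],"yaw":0},{"linear":[0,-0.11,0],"yaw":0},{"linear":[0,-0.165,0],"yaw":0},{"linear":[0.01,-0.17,-0.03],"yaw":0}]'

```text
t: 44.85
tool_pos: [0.5229, -0.3274, 0.2466]
orientation: [0.009, 2.195, -2.245]
force: [-0.2, 0.1, -4.4]
opening: 0.0414
```

Request:
carry_out --increments '[{"linear":[0.005,0,-0.055],"yaw":0},{"linear":[0.015,0,-0.115],"yaw":0},{"linear":[0.025,0,-0.175],"yaw":0},{"linear":[0.035,0,-0.235],"yaw":0},{"linear":[0.045,0,-0.295],"yaw":0}]'

```text
t: 45.48
tool_pos: [0.4779, -0.0308, 0.2406]
orientation: [0.01, 2.195, -2.245]
force: [0.4, 1.3, -3.9]
opening: 0.0415
```

Run:
```python
from h import *
show();to((.4289,.227,.23),-np.pi/2)
```

```text
t 45.475 tcp [ 0.4779 -0.0308  0.2406] F [ 0.36  1.32 -3.89] op 0.0415
R [[-1.0, 0.006, -0.003], [0.003, -0.023, -1.0], [-0.006, -1.0, 0.023]]
lin [ 0.0498  0.0045 -0.2578]
yaw about y:  -0.0032  q6 1.4193537507358183
```

Request:
carry_out --increments '[{"linear":[0.01,0,-0.06],"yaw":0},{"linear":[0.025,0,-0.12],"yaw":0},{"linear":[0.04,0,-0.18],"yaw":0},{"linear":[0.05,0,-0.23],"yaw":0},{"linear":[0.05,0,-0.258],"yaw":0}]'

```text
t: 46.1
tool_pos: [0.4275, 0.2296, 0.2353]
orientation: [0.008, 2.194, -2.243]
force: [0.3, -0.0, -4.1]
opening: 0.041
```

Run:
```python
from h import *
show();to((.4289,.227,.13),-np.pi/2)
```

```text
t 46.1 tcp [0.4275 0.2296 0.2353] F [ 0.33 -0.02 -4.12] op 0.041
R [[-1.0, 0.007, -0.001], [0.001, -0.022, -1.0], [-0.007, -1.0, 0.022]]
lin [-0.0007  0.1053  0.0002]
yaw about y:  -0.0007  q6 1.9766661701401707
```

Request:
carry_out --increments '[{"linear":[0,0.05,0],"yaw":0},{"linear":[0,0.1,-0.001],"yaw":0},{"linear":[0,0.14,-0.002],"yaw":0},{"linear":[0,0.155,-0.002],"yaw":0},{"linear":[0,0.16,-0.002],"yaw":0}]'

```text
t: 46.72
tool_pos: [0.4286, 0.2279, 0.0756]
orientation: [0.008, 2.194, -2.243]
force: [-0.0, 0.2, -2.4]
opening: 0.0414
```

Request:
carry_out --increments '[{"linear":[0,0.0,0],"yaw":0},{"linear":[0,0.0,0],"yaw":0}]'

```text
t: 46.98
tool_pos: [0.43, 0.2285, 0.0775]
orientation: [0.011, 2.194, -2.241]
force: [-0.1, -0.1, -2.8]
opening: 0.0413
```

Run:
```python
from h import *
show()
```

```text
t 46.975 tcp [0.43   0.2285 0.0775] F [-0.06 -0.13 -2.81] op 0.0413
R [[-1.0, 0.009, -0.001], [0.001, -0.021, -1.0], [-0.009, -1.0, 0.021]]
```

Request:
carry_out --increments '[{"linear":[0,0.003,0],"yaw":0},{"linear":[0,0.005,0],"yaw":0},{"linear":[0,0.006,0],"yaw":0},{"linear":[0,0.006,0],"yaw":0}]'

```text
t: 47.48
tool_pos: [0.4298, 0.2282, 0.0713]
orientation: [0.011, 2.194, -2.241]
force: [0.5, 0.3, -4.3]
opening: 0.0409
```

Request:
carry_out --increments '[{"linear":[0,0.001,0],"yaw":0},{"linear":[0,0.0015,0],"yaw":0},{"linear":[0,0.0015,0],"yaw":0}]'

```text
t: 47.85
tool_pos: [0.4306, 0.2283, 0.0707]
orientation: [0.013, 2.193, -2.24]
force: [1.2, -2.2, 5.8]
opening: 0.0412
```

Run:
```python
from h import *
show()
```

```text
t 47.85 tcp [0.4306 0.2283 0.0707] F [ 1.17 -2.22  5.82] op 0.0412
R [[-1.0, 0.01, -0.001], [0.001, -0.021, -1.0], [-0.01, -1.0, 0.021]]
```

Contact. Release, retreat, and check.

Request:
carry_out --increments '[{"linear":[0,0,0],"yaw":0},{"linear":[0,0,0],"yaw":0},{"linear":[0,0,0],"yaw":0},{"linear":[0,-0.01,0],"yaw":0},{"linear":[0,-0.05,0],"yaw":0}]' --gripper 0.7

```text
t: 48.48
tool_pos: [0.4281, 0.2285, 0.1191]
orientation: [0.007, 2.193, -2.245]
force: [0.8, 0.4, 0.3]
opening: 0.065
```

Request:
carry_out --increments '[{"linear":[0,-0.06,0],"yaw":0},{"linear":[0,-0.12,0],"yaw":0},{"linear":[0,-0.18,0.04],"yaw":0},{"linear":[0,-0.22,0.1],"yaw":0},{"linear":[0,-0.22,0.15],"yaw":0}]'

```text
t: 49.1
tool_pos: [0.4274, 0.0863, 0.346]
orientation: [0.011, 2.19, -2.24]
force: [0.6, -0.0, 0.5]
opening: 0.0653
```

Request:
carry_out --increments '[{"linear":[0,0,0.03],"yaw":0},{"linear":[0,0,0.03],"yaw":0},{"linear":[0,0,0.03],"yaw":0}]'

```text
t: 49.48
tool_pos: [0.4273, 0.0567, 0.3469]
orientation: [0.012, 2.191, -2.239]
force: [1.2, 0.3, -0.5]
opening: 0.0649
```

Run:
```python
from h import *
show();snap("wrist","w22.png");snap("scene","sc22.png");snap("side","sd22.png")
```

```text
t 49.475 tcp [0.4273 0.0567 0.3469] F [ 1.17  0.34 -0.53] op 0.0649
R [[-1.0, 0.011, 0.001], [-0.001, -0.022, -1.0], [-0.011, -1.0, 0.022]]
```

View pics/w22.png

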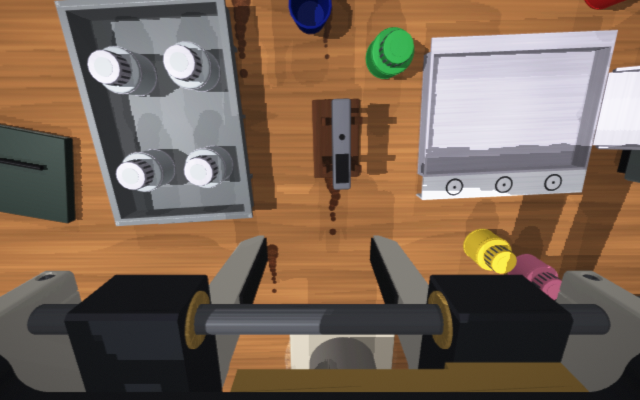

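View pics/sc22.png

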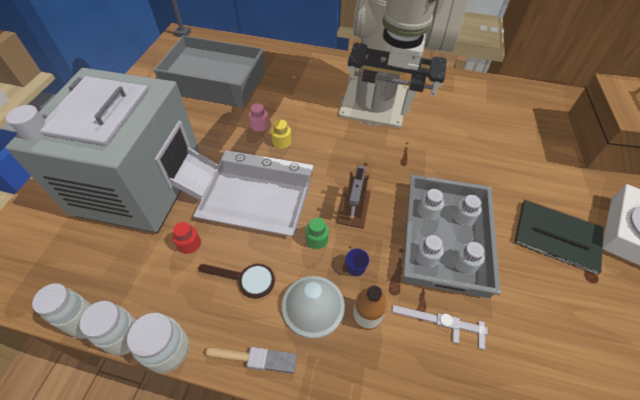

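View pics/sd22.png

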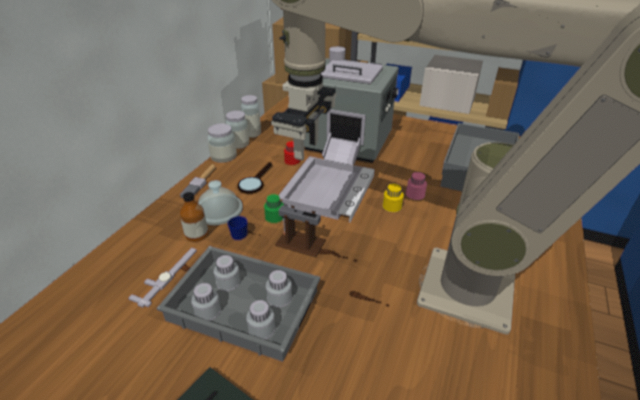

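Run:
```python
from h import *
print(robot.close_job())
```

```text
the job is handed in; nothing more can be done
None
```

The job is done and handed in at about 49.5 s of the 210 s allowed.

- **Temperature check:** I held the thermometer foot in spots 1, 2 and 3 in that order, starting at the chute. Each hold lasted a little over a second at roughly 2 N. The close-up pictures showed the foot inside each ring, within about 2 mm of centre at spots 1 and 2. At spot 3 the picture was taken just before the last 10 mm down, not while pressed.
- **Thermometer:** it is back in its rest. The later views show it seated.
- **Canisters:** four were present. One in the tray was knocked aside during the run, so I measured it again before picking it up. Each was lowered until the wrist force showed contact, then released.
- **Last pictures:** the wrist, scene and side views show four canisters upright in the tote and an empty tray. The look-alikes and the other objects appear where they were, and the gripper is clear of everything. I saw no fifth canister.
- **Disagreements:** positions taken from different views differed by 2–4 mm, the worst of them from pictures taken while the arm was moving. The tool also drifted to about 1.3° of tilt, which caused no visible trouble.

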